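Free the stuck fittings box and slide it home under the low shelf

ROBOT

A 6-joint arm with a two-finger parallel gripper is mounted at the origin on the work surface. World frame = base frame: x ahead of the robot, y to its left, z up, the work surface at z = 0. Lengths are in m, angles in rad, forces in N, time in s.
With the tool pointing down it reaches from about 0.25 to 0.725 m from the base axis. Payload 4 kg.
Tool frame: the origin (TCP) lies midway between the tips of the shut fingers; the grasp point (between the pads) lies bot.pinch_z behind it (bot.pinch_z is the distance from the TCP to the grasp point, in m); z points along the fingers, y is the direction in which the jaws open and shut (so a half turn about z gives the same grasp; the last joint's range is limited). The gripper opens to 85 mm and grips with 20 to 120 N. Pads are 22 mm wide; open, the fingers measure 114 mm over their backs; the gripper's body (76 mm by 85 mm) begins 54 mm behind the grasp point. The pads swing forward as they close: fully open they stand 13 mm farther back than shut.
Start: joints at [-1.215, 0.241, 0.005, 1.335, 0, 1.571], TCP at [0.174, -0.469, 0.231] pointing down, gripper open.
Joint ranges: [-2.72, 2.72], [-1.05, 1.87], [-1.09, 1.28], [-1.99, 2.15], [-1.42, 1.44], [-3.14, 3.14]. Speed limits (rad/s): [2.79, 2.79, 3.14, 3.14, 3.14, 3.14].

INTERFACE

Orientations are given as a unit quaternion [x, y, z, w].
In Python, from workcell import bot gives the robot as it stands. The module is installed in compiled form; this text tells all that it offers.
- The arm moves only by the tool move_arm, never from a script. Its argument "series" is a list that holds one entry, the list of rows, each a list of 7 numbers: the shift along the world's x, y, z in cm, then the turn, a rotation vector about the world's x, y, z in degrees, then the opening, from 0 (shut) to 1 (fully open). A call has exactly 5 rows; each row shifts and turns the pose as measured when the row begins; what a row does not reach is not made up. A row lasts 1/10 s, in which the tool goes at most 50 mm and 8.59 degrees, less where a joint would pass 70% of its speed; a pose out of reach is approached as far as the arm can. A call with a gripper value outside its range is refused whole. The fingers move at their own pace and stop on an object; the grip force is fixed at half the most. Time passes only in rows, so rows that do not move let the fingers close, or fill a call up. It gives the time, the measured TCP pose, the force and the opening at its end, in the units of the state.
- bot.get_obs(): the state, without advancing time (a new reading comes with each control period).
- bot.camera(name): name is "side" or "top" or "wrist"; returns (picture, depth): 400x640x3 uint8, red, green, blue; 400x640 float32, m along the optical axis (not along the pixel's ray), 0 where there is no reading.
- bot.camera_info(name): a dict with "vfov" (degrees; the focal length in pixels is half the picture's height over the tangent of half this angle, whatever the lens; pixels are square), "cx", "cy" (the principal point, pixels), "cam_to_world" (4x4, takes a point from camera to world coordinates); the wrist camera has in their place "tool_from_camera" (4x4, takes a point from camera to tool coordinates, whose origin is the TCP and whose axes are the flange's). Camera axes: x right, y down, z forward; pixel columns grow to the right and rows downward; lengths in m; the calibration is good to about 2 mm. The wrist camera is an equidistant fisheye: a pixel r from the principal point sees the ray r / f radians off the axis. A picture is of the moment at which its call begins: read the wrist's pose just before it. camera_info takes no time and is no camera call.
- bot.job_done(): hands the job in, once; it reports no verdict.
Trained networks look in the newest picture that a camera, given by its name, has taken for a name from the list of things; names that differ only in an ending like _2 or _b are one class to them, and where a whole thing is asked for, a point or a joint stands for the part that bears it (a point fixed in the world has none). Each returns a list of dicts, best first, with "confidence" (0 to 1); they miss things now and then, are a little off and sometimes report something else, mostly with a low value. They report only what shows in the picture. A call takes as long as a camera call. They do not tell look-alikes from the thing itself.
- bot.find_in(camera, target): "at" ([x, y, z] in m, in world coordinates, good to about 4 mm: the middle of the surface that is visible of it).
The state is a dict: "clock": time; "joint_pos": joint angles; "joint_vel": joint speeds; "tau": joint torques, N m; "eef_pos": TCP position; "tool_rot": TCP orientation; "ft_force": force on the tool from outside, world axes, zero at the start; "ft_torque": the same for the moment, N m; "grip_width": finger opening in m.
Only numpy, scipy, OpenCV 4.12 (cv2) and the standard library are available. Lean on these libraries where they do the work, as an engineer would, in place of code of your own. Each camera call takes 0.05 s, during which the arm holds its last target.

TASK

The light wood fittings box is stuck in the dark box below it: work it loose one end at a time and lift it off, without tipping it more than about 15 degrees so that nothing would spill. Set it down, do not drop it, in front of the low shelf and push it lengthwise under the shelf until it is fully home against the stop, then let go of it. Leave the other things on the table where they are.

Things in the scene. Friction and masses are not known exactly. Their poses are not given: they have to be found in the camera images.
- tray: the light wood fittings box, open on top, a dark round rail along the top of each end: 150 mm long (its x) x 100 mm wide (its y) x 48 mm high at the ends, 0.18 to 0.35 kg; side walls 8 mm thick, 33 mm high, floor 8 mm, flat fittings fixed on it. Origin: centre of its underside, z up. Pinch it by an end rail. It starts 34 mm deep in the lower box, only the ends' top 14 mm above the rim
- tray_end_a (a point): middle of the axis of the round rail at the tray's +x end (70 mm along x from its middle, 43 mm above its underside); rail 10 mm thick, 100 mm long along y, above a 5 mm end wall, so it swivels easily in a pinch. Pulled up by one end only, that end comes free and rises, the other stays stuck and the tray tips
- tray_end_b (a point): the same at the tray's -x end. An end is free when it has been raised about 10 to 18 mm: the pull then falls to half or less as sprung nubs pop in under the tray there, which keep that end up when it is let go
- lower_box: the dark wood box below, screwed to the table: 182 mm (x) x 130 mm (y), rim 54 mm high, inner floor (on which the tray rests) 20 mm above the table; gap round the tray 6 mm at the ends, 3 mm at the sides. Origin: centre of its underside, z up; its axes agree with the tray's at the start
- nest (a point): centre of the lower box's inner floor. In its long walls, 60 mm either way along x and 10 mm above this floor, sit four sprung brass nubs that press on the tray's side walls: to raise one end takes roughly 10 to 25 N
- low_shelf: the low plank shelf, fixed to the table: a tunnel 112 mm wide and 56 mm high inside, from its open front along its own +x for 130 mm to a closed rear wall (the stop). Side walls 20 mm thick, board on top 10 mm thick, upper face at 66 mm; a small drawer chest, top at 126 mm, stands on the rear of the board from 90 mm behind the front. Origin: on the table, middle of the front; x points in
- tray_home (a point): point on the table in the tunnel, 55 mm behind the shelf's front on its middle line: the tray's origin lies here when the tray is fully home (end rail against the rear wall); the tray's near end then still stands out 20 mm in front of the shelf. Axes as the shelf's
- mallet: bystander: wooden mallet, head 36 x 80 mm, handle 150 mm; origin under the head's centre
- spare_box: bystander: small empty square light wood box 75 x 75 x 45 mm; origin at the centre of its underside
- cup: bystander: blue ceramic cup, 72 mm across, 70 mm high; origin at the centre of its underside
- lacquer_jar: bystander: amber jar with a dark lid, 60 mm across, 85 mm high; origin at the centre of its underside
- awl: bystander: awl with a wooden handle, 170 mm long, lying on the table
- spool: bystander: small red spool, 40 mm across, 46 mm high, standing; origin at the centre of its underside
- brush: bystander: brush with a dark wooden handle, 200 mm long, lying on the table
Not all that is in view belongs to the job. Leave any orange look-alike of the tray alone.

How it is judged:
By the outcome, as a careful person would: the job done as asked, in the order asked, and still so for the second after the job is handed in, with the robot touching nothing.
It also fails if it takes over 59 s, if anything falls off the work surface, if the arm or the gripper's body presses on something with over 40 N, if the wrist force passes 120 N, or if a joint passes its speed limit or range.

## Working session

There is one attempt and no reset: what is moved stays moved. The work goes in short steps, Python scripts to look and compute and a tool call to move; the robot and the scene stay as the last step left them, time stands still between calls to the robot, and variables do not carry over. Pictures are saved under pics/ and viewed, and the job is handed in when it is done.

Besides the shell and the picture viewer there is one more tool, called after "Request:" as a command line: name --argument value ..., lists and objects as JSON in quotes. move_arm: Moves the arm, as the interface text tells. Its arguments: {"type":"object","properties":{"series":{"type":"array","items":{"type":"array","items":{"type":"array","items":{"type":"number"}}}}},"required":["series"]}

```bash
mkdir -p pics; ls; cat > h.py <<'E'
import numpy as np, cv2
from workcell import bot
from scipy.spatial.transform import Rotation as R
def st():
    o=bot.get_obs()
    print('t',round(o['clock'],2),'p',np.round(o['eef_pos'],4),'rot',np.round(R.from_quat(o['tool_rot']).as_matrix().tolist(),3).tolist(),'F',np.round(o['ft_force'],1),'w',round(o['grip_width'],4),'q',np.round(o['joint_pos'],3))
    return o
def save(n,cam,scale=1):
    im,d=bot.camera(cam); cv2.imwrite(f'pics/{n}.png',im[:,:,::-1]); return im,d
def w(cam,d):
    i=bot.camera_info(cam);f=200/np.tan(np.radians(i['vfov'])/2)
    v,u=np.mgrid[0:400,0:640]
    P=np.stack([(u-i['cx'])/f*d,(v-i['cy'])/f*d,d],-1)
    T=np.array(i['cam_to_world']);return P@T[:3,:3].T+T[:3,3]
E
python3 - <<'E'
from h import *
print(bot.pinch_z); st()
for c in ('top','side'):
    im,d=save('a_'+c,c); np.save(f'd_{c}.npy',d)
    for n in ['tray','tray_end_a','lower_box','low_shelf']:
        for r in bot.find_in(c,n)[:3]: print(c,n,np.round(r['at'],4),round(r['confidence'],2))
st()
E
```

```text
pics
0.0187
t 0.0 p [ 0.1739 -0.4681  0.2304] rot [[0.937, 0.348, -0.001], [0.348, -0.937, 0.002], [0.0, -0.002, -1.0]] F [0.3 0.3 0.5] w 0.0852 q [-1.215  0.241  0.004  1.335  0.     1.571]
top tray [ 0.1808 -0.321   0.0075] 0.91
top tray [ 0.5154 -0.2028  0.0251] 0.82
top tray [0.7466 0.287  0.0474] 0.43
top tray_end_a [ 0.5075 -0.1967  0.0287] 0.84
top tray_end_a [ 0.1801 -0.3189  0.0124] 0.74
top tray_end_a [0.5314 0.2561 0.067 ] 0.71
top lower_box [ 0.4987 -0.1936  0.0486] 0.83
top low_shelf [0.5328 0.2577 0.0683] 0.82
side tray [ 0.5184 -0.2206  0.0457] 0.7
side tray_end_a [ 0.5203 -0.2249  0.0507] 0.82
side lower_box [ 0.4608 -0.1298  0.0368] 0.79
side low_shelf [0.5049 0.2956 0.0654] 0.78
side low_shelf [0.7454 0.2953 0.0325] 0.71
t 0.5 p [ 0.1741 -0.4687  0.2313] rot [[0.937, 0.348, -0.0], [0.348, -0.937, 0.0], [-0.0, -0.0, -1.0]] F [ 0.1 -0.6 -0.5] w 0.0856 q [-1.215  0.241  0.005  1.335 -0.     1.571]
```

View pics/a_top.png

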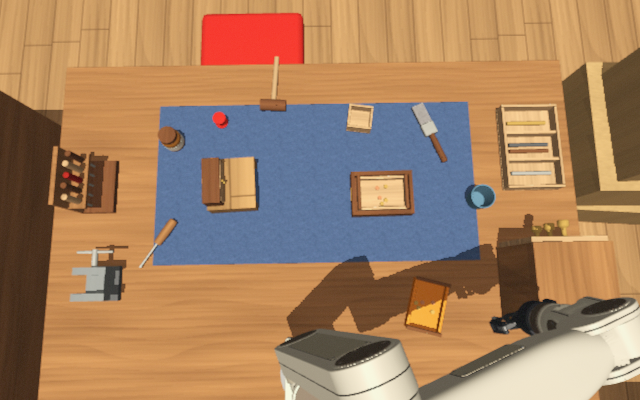

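View pics/a_side.png

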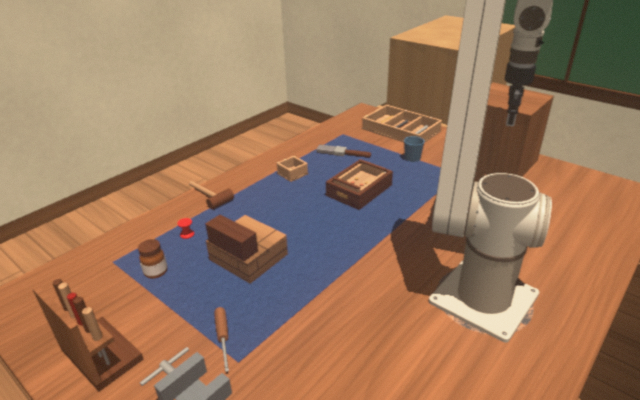

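The top view shows the dark lower box with the tray at about (382,193). The shelf is at (230,184), with its open front at right (-y) and the chest at its left/rear. The orange look-alike is at (428,305). I'll measure both poses from the depth.

```bash
python3 - <<'E'
from h import *
d=np.load('d_top.npy');W=w('top',d)
im=cv2.imread('pics/a_top.png')
cv2.imwrite('pics/c1.png',cv2.resize(im[165:222,340:425],None,fx=8,fy=8,interpolation=cv2.INTER_CUBIC))
cv2.imwrite('pics/c2.png',cv2.resize(im[150:215,195:265],None,fx=8,fy=8,interpolation=cv2.INTER_CUBIC))
def rect(box,z0,z1,name):
    m=np.zeros((400,640),bool); y0,y1,x0,x1=box; m[y0:y1,x0:x1]=1
    m&=(W[...,2]>z0)&(W[...,2]<z1)
    P=W[m]; r=cv2.minAreaRect((P[:,:2]*1000).astype(np.float32)); print(name,m.sum(),r,np.median(P[:,2]))
    return P
rect((160,225,340,425),.045,.075,'lowerbox rim')
rect((160,225,340,425),.058,.08,'rails')
rect((145,220,190,270),.055,.08,'shelf board')
rect((145,220,190,270),.1,.14,'chest')
print(np.round(W[193,345:420:2,2],3)); print(np.round(W[193,345:420:2,1],3))
print(np.round(W[165:222:2,384,2],3));print(np.round(W[165:222:2,384,0],3))
print(W[240,300],W[120,300])
E
```

```text
lowerbox rim 1320 ((509.50433349609375, -199.66746520996094), (131.38125610351562, 182.75421142578125), 0.6370410919189453) 0.05461581191880149
rails 313 ((509.1992492675781, -198.96080017089844), (128.06317138671875, 180.85336303710938), 0.1494523584842682) 0.0663321759315223
shelf board 1706 ((541.5115356445312, 246.00015258789062), (154.42630004882812, 139.4004669189453), 2.8199589252471924) 0.06583978760323983
chest 932 ((539.3511962890625, 288.640625), (131.0557861328125, 57.36175537109375), 1.5252876281738281) 0.12543755004895984
[ 0.003 -0.001  0.002  0.036  0.054  0.051  0.015  0.068  0.026  0.029
  0.024  0.026  0.027  0.025  0.029  0.036  0.027  0.024  0.026  0.03
  0.029  0.027  0.033  0.034  0.028  0.035  0.028  0.032  0.028  0.027
  0.043  0.069  0.035  0.057  0.053  0.003  0.003 -0.003]
[-0.092 -0.098 -0.104 -0.108 -0.112 -0.118 -0.128 -0.129 -0.139 -0.144
 -0.151 -0.157 -0.163 -0.169 -0.175 -0.18  -0.187 -0.193 -0.199 -0.205
 -0.211 -0.217 -0.222 -0.228 -0.235 -0.24  -0.247 -0.252 -0.259 -0.265
 -0.268 -0.269 -0.282 -0.283 -0.29  -0.307 -0.313 -0.321]
[-0.001  0.007 -0.     0.054  0.055  0.051  0.058  0.042  0.028  0.03
  0.025  0.031  0.026  0.032  0.034  0.031  0.026  0.033  0.027  0.029
  0.025  0.056  0.05   0.052  0.057  0.032  0.004  0.004  0.001]
[0.605 0.597 0.593 0.574 0.568 0.562 0.555 0.552 0.549 0.542 0.537 0.53
 0.525 0.517 0.511 0.505 0.5   0.493 0.488 0.481 0.476 0.465 0.46  0.454
 0.447 0.445 0.442 0.436 0.43 ]
[0.3767835  0.0474938  0.00065697] [0.75471382 0.0440174  0.00295718]
```

```bash
python3 - <<'E'
import cv2,numpy as np
a=cv2.imread('pics/c1.png');b=cv2.imread('pics/c2.png');print(a.shape,b.shape)
E
```

```text
(456, 680, 3) (520, 560, 3)
```

View pics/c1.png

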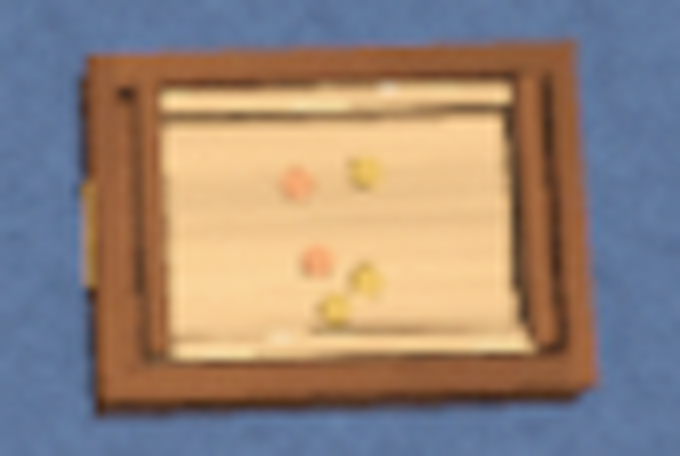

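View pics/c2.png

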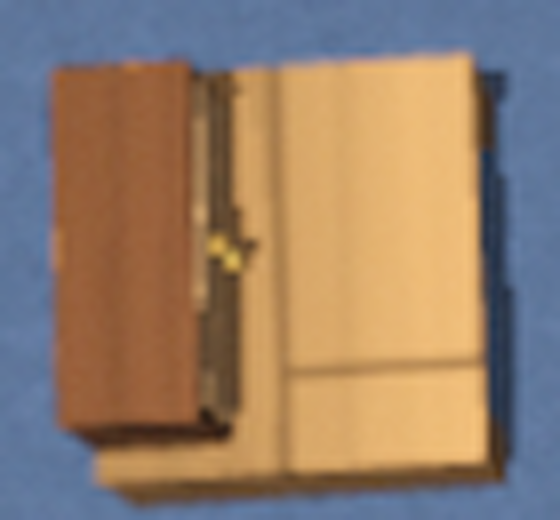

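```bash
python3 - <<'E'
from h import *
i=bot.camera_info('top');f=200/np.tan(np.radians(i['vfov'])/2);T=np.array(i['cam_to_world']);print(np.round(T,3),f)
def proj(u,v,z):
    r=T[:3,:3]@np.array([(u-i['cx'])/f,(v-i['cy'])/f,1.]);return T[:3,3]+r*(z-T[2,3])/r[2]
d=np.load('d_top.npy');W=w('top',d)
def edges(m,name):
    # per-row/col extent -> line fits using robust
    ys,xs=np.where(m); out={}
    for k in range(4):
        pts=[]
        rng=np.unique(ys) if k<2 else np.unique(xs)
        for a in rng:
            s=xs[ys==a] if k<2 else ys[xs==a]
            e=[s.min()-.5,s.max()+.5][k%2]
            pts.append((e,a) if k<2 else (a,e))
        pts=np.array(pts,float); n=len(pts); pts=pts[int(.12*n):int(.88*n)]
        out[k]=pts
    return out
def fit(name,m,z):
    E=edges(m,name)
    for k,pts in E.items():
        q=np.array([proj(u,v,z)[:2] for u,v in pts],np.float32)
        vx,vy,x0,y0=cv2.fitLine(q,cv2.DIST_HUBER,0,.001,.001).ravel()
        print(name,'LRTB'[k],'ang',round(np.degrees(np.arctan2(vy,vx)),2),'pt',round(float(x0),4),round(float(y0),4))
def box(b):
    m=np.zeros((400,640),bool); m[b[0]:b[1],b[2]:b[3]]=1; return m
fit('lb',box((160,225,340,425))&(W[...,2]>.042),.054)
fit('shelf',box((145,220,190,270))&(W[...,2]>.058)&(W[...,2]<.08),.066)
fit('chest',box((145,220,190,270))&(W[...,2]>.11),.126)
# rails
m=box((160,225,340,425))&(W[...,2]>.061)
for s in (box((160,225,340,382)),box((160,225,382,425))):
    P=W[m&s];print('rail',len(P),np.median(P,0),P.min(0),P.max(0), cv2.fitLine((P[:,:2]).astype(np.float32),cv2.DIST_HUBER,0,.001,.001).ravel())
# wood interior
for u,v in [(90,58),(573,42),(597,390),(98,410)]: print(proj(340+u/8,165+v/8,.054))
for u,v in [(470,57),(490,462),(96,480)]: print('sh',proj(195+u/8,150+v/8,.066))
for u,v in [(50,68),(188,64),(205,425),(62,428)]: print('ch',proj(195+u/8,150+v/8,.126))
E
```

```text
[[-0.016 -0.984  0.176  0.274]
 [-1.     0.016 -0.006 -0.004]
 [ 0.003 -0.176 -0.984  1.37 ]
 [ 0.     0.     0.     1.   ]] 452.81883304122005
lb L ang 1.18 pt 0.5273 -0.1075
lb R ang 0.36 pt 0.4998 -0.2911
lb T ang -89.18 pt 0.5745 -0.2049
lb B ang -89.12 pt 0.4427 -0.2012
shelf L ang 2.19 pt 0.5366 0.2683
shelf R ang 2.45 pt 0.5358 0.1756
shelf T ang -22.75 pt 0.5895 0.2424
shelf B ang -87.28 pt 0.4636 0.2522
chest L ang 1.68 pt 0.5335 0.3172
chest R ang 3.35 pt 0.5487 0.263
chest T ang 28.96 pt 0.5947 0.2793
chest B ang -27.87 pt 0.4908 0.2613
rail 124 [ 0.49994645 -0.12901872  0.06743035] [ 0.27404769 -0.13467957  0.06137754] [ 0.55770118 -0.00411375  1.37038037] [ 0.8953078  -0.445448    0.4867664  -0.11726625]
rail 141 [ 0.5008154  -0.26795795  0.06792928] [ 0.27404769 -0.28783992  0.0610529 ] [ 0.56933161 -0.00411375  1.37038037] [ 0.6672692  -0.74481666  0.4143318  -0.16323128]
[ 0.57160456 -0.10894061  0.054     ]
[ 0.57488638 -0.28919158  0.054     ]
[ 0.44410742 -0.29113087  0.054     ]
[ 0.43965704 -0.10805096  0.054     ]
sh [0.61939754 0.18004539 0.066     ]
sh [0.46749363 0.17140636 0.066     ]
sh [0.46316882 0.31434389 0.066     ]
ch [0.60181627 0.31994755 0.126     ]
ch [0.60251365 0.27122927 0.126     ]
ch [0.47315873 0.26238828 0.126     ]
ch [0.47289327 0.31198913 0.126     ]
```

Request:
move_arm --series '[[[4.2, 2.5, 0, 0, 0, -4, 0.45], [4.2, 2.5, 0, 0, 0, -4, 0.45], [4.2, 2.5, 0, 0, 0, -4, 0.45], [4.2, 2.5, 0, 0, 0, -4, 0.45], [4.2, 2.5, 0, 0, 0, -4, 0.45]]]'

```text
clock: 1.0
eef_pos: [0.3845, -0.344, 0.2317]
tool_rot: [1.0, -0.012, -0.0, 0.002]
ft_force: [0.6, -0.7, 0.6]
grip_width: 0.0383
```

```bash
python3 -c "
from h import *; st()"
```

```text
t 1.0 p [ 0.3845 -0.344   0.2317] rot [[1.0, -0.024, -0.001], [-0.024, -1.0, -0.003], [-0.0, 0.003, -1.0]] F [ 0.6 -0.7  0.6] w 0.0383 q [-0.728  0.271  0.046  1.344 -0.003  2.437]
```

Request:
move_arm --series '[[[3.1, 1.9, -1, 0, 0, 2.2, 0.45], [3.1, 1.9, -1, 0, 0, 0, 0.45], [3.1, 1.9, -1, 0, 0, 0, 0.45], [3.2, 1.8, -1, 0, 0, 0, 0.45], [0, 0, -2, 0, 0, 0, 0.45]]]'

```text
clock: 1.5
eef_pos: [0.5221, -0.2624, 0.1735]
tool_rot: [1.0, 0.012, 0.005, 0.004]
ft_force: [0.7, -0.4, 0.5]
grip_width: 0.0381
```

```bash
cat >> h.py <<'E'
def wv(P,o):
    "world pts -> wrist pixels"
    i=bot.camera_info('wrist');f=200/np.tan(np.radians(i['vfov'])/2);Tc=np.array(i['tool_from_camera'])
    Rw=R.from_quat(o['tool_rot']).as_matrix()
    t=(np.asarray(P)-o['eef_pos'])@Rw; c=(t-Tc[:3,3])@Tc[:3,:3]
    r=np.linalg.norm(c[:,:2],axis=1);th=np.arctan2(r,c[:,2]);return np.stack([i['cx']+f*th*c[:,0]/r,i['cy']+f*th*c[:,1]/r],1)
def ww(uv,z,o):
    i=bot.camera_info('wrist');f=200/np.tan(np.radians(i['vfov'])/2);Tc=np.array(i['tool_from_camera'])
    uv=np.atleast_2d(uv).astype(float);a=uv-[i['cx'],i['cy']];r=np.linalg.norm(a,axis=1)+1e-9;th=r/f
    c=np.stack([np.sin(th)*a[:,0]/r,np.sin(th)*a[:,1]/r,np.cos(th)],1)
    Rw=R.from_quat(o['tool_rot']).as_matrix()
    dr=c@Tc[:3,:3].T@Rw.T; p0=Rw@Tc[:3,3]+o['eef_pos']
    return p0+dr*((z-p0[2])/dr[:,2])[:,None]
def box_pts(cx,cy,yaw,xs,ys,z):
    y=np.radians(yaw);e=np.array([[np.cos(y),np.sin(y)],[-np.sin(y),np.cos(y)]])
    p=np.array([[a,b] for a,b in [(xs[0],ys[0]),(xs[1],ys[0]),(xs[1],ys[1]),(xs[0],ys[1])]])@e+[cx,cy]
    return np.c_[p,np.full(4,z)]
E
python3 - <<'E'
from h import *
o=st(); im,d=save('w1','wrist'); np.save('d_w1.npy',d)
im=im[:,:,::-1].copy()
for pts,c in [(box_pts(.509,-.1995,90.8,(-.091,.091),(-.065,.065),.054),(0,255,0)),(box_pts(.509,-.1985,90.8,(-.075,-.065),(-.05,.05),.068),(0,0,255)),(box_pts(.509,-.1985,90.8,(.065,.075),(-.05,.05),.068),(0,0,255))]:
    cv2.polylines(im,[np.round(wv(pts,o)).astype(np.int32)],True,c,1)
cv2.imwrite('pics/w1o.png',im)
E
```

```text
t 1.5 p [ 0.5221 -0.2624  0.1735] rot [[1.0, 0.024, 0.01], [0.024, -1.0, -0.008], [0.01, 0.008, -1.0]] F [ 0.7 -0.4  0.5] w 0.0381 q [-0.464  0.426  0.117  1.249 -0.003  2.654]
```

View pics/w1o.png

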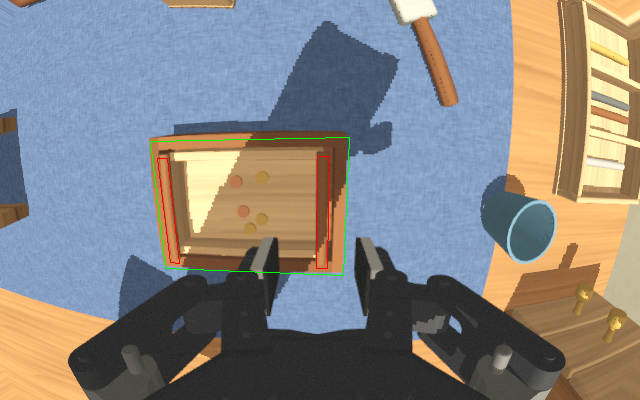

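View pics/w1.png

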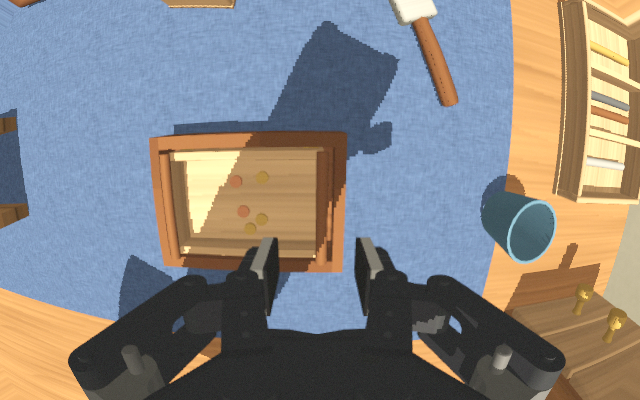

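Request:
move_arm --series '[[[-1.2, -0.5, -2.5, 0, 0, 0, 0.45], [0, 0, -2.5, 0, 0, 0, 0.45], [0, 0, -2, 0, 0, 0, 0.45], [0, 0, -1.5, 0, 0, 0, 0.45], [0, 0, 0, 0, 0, 0, 0.45]]]'

```text
clock: 2.05
eef_pos: [0.5034, -0.2671, 0.081]
tool_rot: [1.0, 0.011, -0.001, 0.002]
ft_force: [0.1, 0.5, -0.4]
grip_width: 0.0382
```

```bash
python3 - <<'E'
from h import *
o=st(); im,d=save('w2','wrist'); np.save('d_w2.npy',d)
st()
E
```

```text
t 2.05 p [ 0.5034 -0.2671  0.081 ] rot [[1.0, 0.022, -0.002], [0.022, -1.0, -0.004], [-0.002, 0.004, -1.0]] F [ 0.1  0.5 -0.4] w 0.0382 q [-0.485  0.482 -0.051  1.038 -0.005  2.634]
t 2.1 p [ 0.5041 -0.2675  0.0822] rot [[1.0, 0.022, -0.001], [0.022, -1.0, -0.005], [-0.001, 0.005, -1.0]] F [0.1 0.3 0.1] w 0.0382 q [-0.485  0.481 -0.049  1.039 -0.005  2.634]
```

View pics/w2.png

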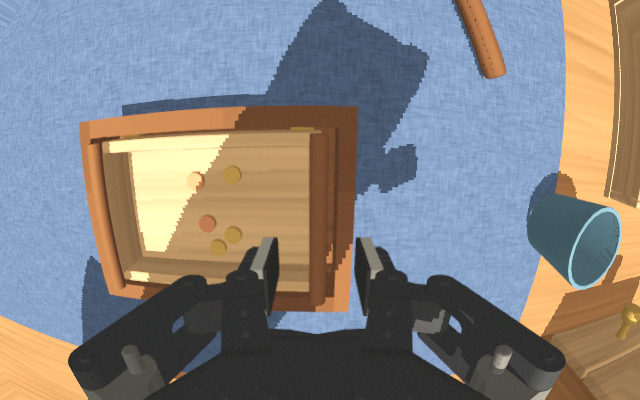

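Jaws at about x=265 and 367 straddle the -y end rail at x≈317. I'll descend to just above the rim and close.

Request:
move_arm --series '[[[0.5, -0.1, -1.2, 0, 0, 0, 0.45], [0, 0, -1.2, 0, 0, 0, 0.4], [0, 0, 0, 0, 0, 0, 0.0], [0, 0, 0, 0, 0, 0, 0.0], [0, 0, 0, 0, 0, 0, 0.0]]]'

```text
clock: 2.6
eef_pos: [0.5115, -0.2677, 0.0601]
tool_rot: [1.0, 0.011, 0.002, 0.001]
ft_force: [-0.2, -3.5, -4.3]
grip_width: 0.0073
```

```bash
python3 - <<'E'
from h import *
o=st(); im,d=save('w3','wrist')
o=st();cv2.imwrite('pics/w3c.png',cv2.resize(im[180:330,200:430,::-1],None,fx=3,fy=3))
E
```

```text
t 2.6 p [ 0.5115 -0.2677  0.0601] rot [[1.0, 0.022, 0.005], [0.022, -1.0, -0.002], [0.005, 0.002, -1.0]] F [-0.2 -3.5 -4.3] w 0.0073 q [-4.820e-01  5.130e-01 -6.100e-02  9.920e-01  1.000e-03  2.637e+00]
t 2.65 p [ 0.5115 -0.2677  0.0601] rot [[1.0, 0.022, 0.005], [0.022, -1.0, -0.002], [0.005, 0.002, -1.0]] F [ 0.2  0.9 -0.2] w 0.007 q [-4.820e-01  5.130e-01 -6.100e-02  9.920e-01  1.000e-03  2.637e+00]
```

View pics/w3c.png

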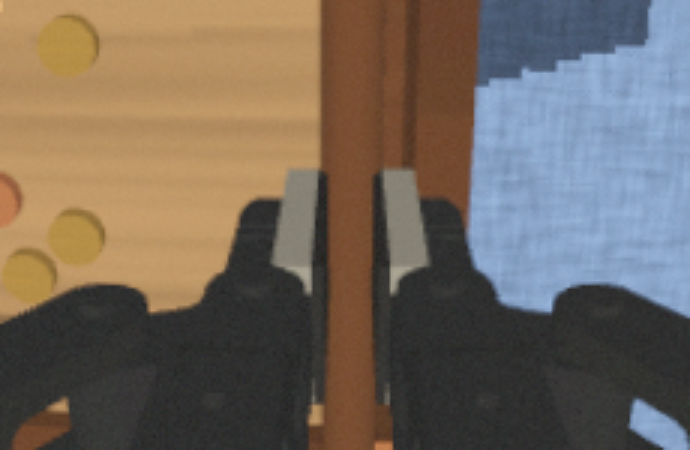

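The rail is pinched between the pads. Next I'll raise this end slowly.

Request:
move_arm --series '[[[0, 0, 0.3, 0, 0, 0, 0], [0, 0, 0.3, 0, 0, 0, 0], [0, 0, 0.3, 0, 0, 0, 0], [0, 0, 0.3, 0, 0, 0, 0], [0, 0, 0, 0, 0, 0, 0]]]'

```text
clock: 3.15
eef_pos: [0.5103, -0.266, 0.0664]
tool_rot: [1.0, 0.011, -0.0, -0.002]
ft_force: [2.0, 1.1, -5.0]
grip_width: 0.0068
```

Request:
move_arm --series '[[[0, 0, 0.3, 0, 0, 0, 0], [0, 0, 0.3, 0, 0, 0, 0], [0, 0, 0.3, 0, 0, 0, 0], [0, 0, 0.3, 0, 0, 0, 0], [0, 0, 0.0, 0, 0, 0, 0]]]'

```text
clock: 3.65
eef_pos: [0.5098, -0.2612, 0.0818]
tool_rot: [1.0, 0.012, -0.0, -0.006]
ft_force: [0.8, 3.2, -3.4]
grip_width: 0.0071
```

```bash
python3 - <<'E'
from h import *
o=st(); im,d=save('w4','wrist');np.save('d_w4.npy',d)
im,d=save('s4','side')
cv2.imwrite('pics/s4c.png',cv2.resize(im[130:230,290:430,::-1],None,fx=5,fy=5))
E
```

```text
t 3.65 p [ 0.5098 -0.2612  0.0818] rot [[1.0, 0.025, -0.0], [0.025, -1.0, 0.012], [-0.0, -0.012, -1.0]] F [ 0.8  3.2 -3.4] w 0.0071 q [-0.479  0.491 -0.034  1.052  0.01   2.638]
```

View pics/w4.png

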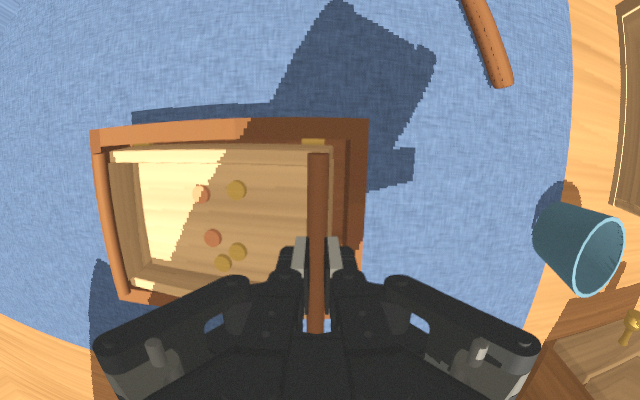

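View pics/s4c.png

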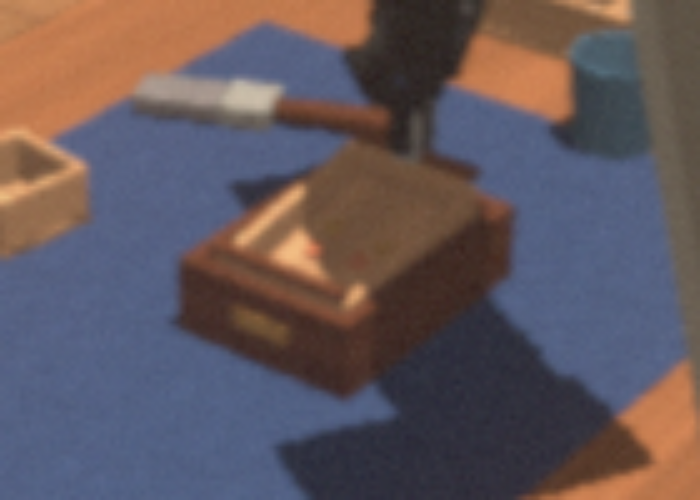

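Request:
move_arm --series '[[[0, 0, -0.2, 0, 0, 0, 0], [0, 0, -0.2, 0, 0, 0, 0], [0, 0, 0, 0, 0, 0, 0], [0, 0, 0, 0, 0, 0, 0], [0, 0, 0, 0, 0, 0, 0]]]'

```text
clock: 4.25
eef_pos: [0.5102, -0.262, 0.0799]
tool_rot: [1.0, 0.012, 0.001, -0.005]
ft_force: [0.7, 3.3, -2.3]
grip_width: 0.0068
```

Request:
move_arm --series '[[[0, 0, -0.2, 0, 0, 0, 0], [0, 0, -0.2, 0, 0, 0, 0], [0, 0, -0.1, 0, 0, 0, 0], [0, 0, 0, 0, 0, 0, 0], [0, 0, 0, 0, 0, 0, 0]]]'

```text
clock: 4.75
eef_pos: [0.5109, -0.2634, 0.0763]
tool_rot: [1.0, 0.012, 0.002, -0.004]
ft_force: [-0.1, 2.3, 0.1]
grip_width: 0.0072
```

Request:
move_arm --series '[[[0, 0, 0, 0, 0, 0, 0.2], [0, 0, 0, 0, 0, 0, 0.35], [0, 0, 0.5, 0, 0, 0, 0.4], [0, 0, 2.0, 0, 0, 0, 0.4], [0, 2.5, 2.0, 0, 0, 0, 0.4]]]'

```text
clock: 5.25
eef_pos: [0.5098, -0.2426, 0.1205]
tool_rot: [1.0, 0.009, 0.001, -0.001]
ft_force: [0.6, -0.0, 0.1]
grip_width: 0.0342
```

```bash
python3 - <<'E'
from h import *
o=st(); im,d=save('w5','wrist');np.save('d_w5.npy',d)
E
```

```text
t 5.25 p [ 0.5098 -0.2426  0.1205] rot [[1.0, 0.019, 0.001], [0.019, -1.0, 0.002], [0.001, -0.002, -1.0]] F [ 0.6 -0.   0.1] w 0.0342 q [-4.450e-01  4.360e-01 -1.200e-02  1.122e+00  2.000e-03  2.677e+00]
```

View pics/w5.png

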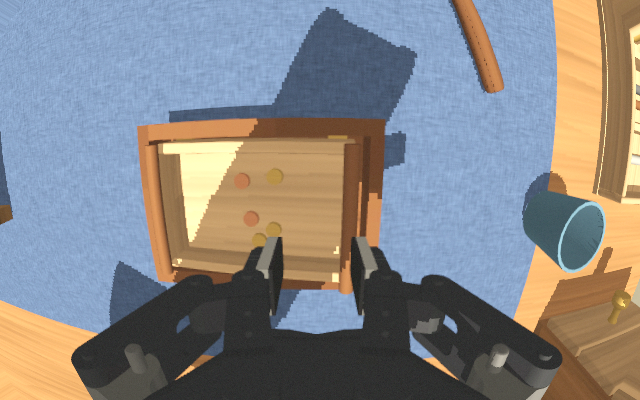

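```bash
cat >> h.py <<'E'
def wd(d,o):
    i=bot.camera_info('wrist');f=200/np.tan(np.radians(i['vfov'])/2);Tc=np.array(i['tool_from_camera'])
    v,u=np.mgrid[0:400,0:640];a=np.stack([u-i['cx'],v-i['cy']],-1);r=np.linalg.norm(a,axis=-1)+1e-9;th=r/f
    c=np.stack([np.tan(th)*a[...,0]/r*d,np.tan(th)*a[...,1]/r*d,d],-1)
    Rw=R.from_quat(o['tool_rot']).as_matrix()
    return (c@Tc[:3,:3].T+Tc[:3,3])@Rw.T+o['eef_pos']
E
python3 - <<'E'
from h import *
o=bot.get_obs(); W=wd(np.load('d_w5.npy'),o)
for r in (180,220):
    for a,b in ((140,170),(330,385)): print(r,[(u,*np.round(W[r,u]*1000).astype(int)) for u in range(a,b,3)])
E
```

```text
180 [(140, np.int64(524), np.int64(-67), np.int64(5)), (143, np.int64(535), np.int64(-105), np.int64(58)), (146, np.int64(535), np.int64(-107), np.int64(57)), (149, np.int64(537), np.int64(-118), np.int64(71)), (152, np.int64(537), np.int64(-121), np.int64(71)), (155, np.int64(537), np.int64(-123), np.int64(70)), (158, np.int64(537), np.int64(-124), np.int64(68)), (161, np.int64(535), np.int64(-122), np.int64(60)), (164, np.int64(534), np.int64(-123), np.int64(57)), (167, np.int64(534), np.int64(-124), np.int64(53))]
180 [(330, np.int64(534), np.int64(-248), np.int64(45)), (333, np.int64(534), np.int64(-250), np.int64(46)), (336, np.int64(534), np.int64(-252), np.int64(46)), (339, np.int64(534), np.int64(-254), np.int64(46)), (342, np.int64(535), np.int64(-256), np.int64(47)), (345, np.int64(542), np.int64(-255), np.int64(86)), (348, np.int64(542), np.int64(-257), np.int64(86)), (351, np.int64(543), np.int64(-258), np.int64(87)), (354, np.int64(543), np.int64(-260), np.int64(87)), (357, np.int64(543), np.int64(-262), np.int64(86)), (360, np.int64(530), np.int64(-273), np.int64(23)), 
[... 1226 characters left out ...]
nt64(-256), np.int64(86)), (348, np.int64(518), np.int64(-258), np.int64(88)), (351, np.int64(518), np.int64(-259), np.int64(88)), (354, np.int64(518), np.int64(-261), np.int64(87)), (357, np.int64(496), np.int64(-272), np.int64(23)), (360, np.int64(496), np.int64(-275), np.int64(23)), (363, np.int64(503), np.int64(-274), np.int64(43)), (366, np.int64(506), np.int64(-275), np.int64(52)), (369, np.int64(508), np.int64(-276), np.int64(57)), (372, np.int64(508), np.int64(-278), np.int64(58)), (375, np.int64(508), np.int64(-281), np.int64(57)), (378, np.int64(508), np.int64(-283), np.int64(57)), (381, np.int64(490), np.int64(-297), np.int64(4)), (384, np.int64(490), np.int64(-300), np.int64(3))]
```

Request:
move_arm --series '[[[0, 4.0, 0, 0, 0, 0, 0.4], [0, 4.0, 0, 0, 0, 0, 0.4], [0, 2.5, -0.5, 0, 0, 0, 0.4], [0, 0.5, -1.0, 0, 0, 0, 0.4], [0, 0, -1.0, 0, 0, 0, 0.4]]]'

```text
clock: 5.8
eef_pos: [0.5158, -0.1279, 0.1048]
tool_rot: [1.0, 0.011, 0.01, 0.002]
ft_force: [0.1, 0.3, -0.4]
grip_width: 0.034
```

```bash
python3 - <<'E'
from h import *
o=st(); im,d=save('w6','wrist');np.save('d_w6.npy',d);W=wd(d,o);st()
for r in (180,220):
    for a,b in ((300,350),): print(r,[(u,*np.round(W[r,u]*1000).astype(int).tolist()) for u in range(a,b,4)])
E
```

```text
t 5.8 p [ 0.5158 -0.1279  0.1048] rot [[1.0, 0.022, 0.019], [0.022, -1.0, -0.004], [0.019, 0.004, -1.0]] F [ 0.1  0.3 -0.4] w 0.034 q [-2.440e-01  3.760e-01 -1.510e-01  1.024e+00  1.000e-03  2.876e+00]
t 5.85 p [ 0.5146 -0.128   0.1028] rot [[1.0, 0.022, 0.016], [0.022, -1.0, -0.003], [0.016, 0.003, -1.0]] F [-0.8  0.2 -1.7] w 0.034 q [-2.440e-01  3.780e-01 -1.530e-01  1.023e+00  1.000e-03  2.876e+00]
180 [(300, 542, -117, 39), (304, 547, -120, 65), (308, 547, -123, 68), (312, 547, -125, 67), (316, 547, -127, 67), (320, 541, -130, 32), (324, 540, -133, 29), (328, 540, -136, 29), (332, 540, -139, 29), (336, 541, -142, 30), (340, 541, -145, 30), (344, 541, -148, 31), (348, 541, -151, 30)]
220 [(300, 514, -117, 43), (304, 521, -120, 65), (308, 522, -123, 67), (312, 522, -125, 67), (316, 522, -128, 67), (320, 510, -131, 28), (324, 509, -134, 28), (328, 510, -137, 30), (332, 510, -140, 28), (336, 510, -143, 30), (340, 510, -146, 30), (344, 510, -149, 30), (348, 511, -152, 30)]
```

View pics/w6.png

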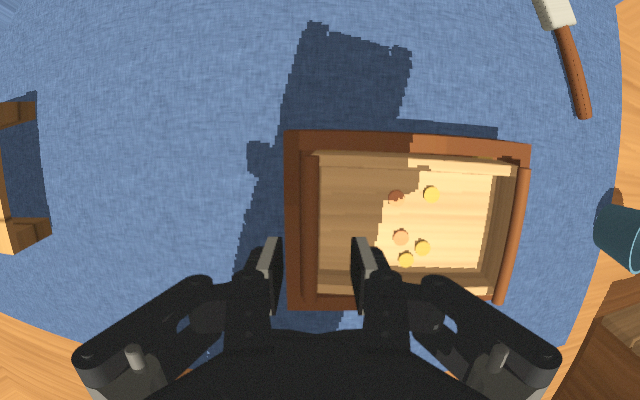

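Request:
move_arm --series '[[[-0.5, 0.3, -1.7, 0, 0.9, 0, 0.4], [0, 0, -1.7, 0, 0, 0, 0.4], [0, 0, -0.5, 0, 0, 0, 0.4], [0, 0, 0, 0, 0, 0, 0.4], [0, 0, 0, 0, 0, 0, 0.4]]]'

```text
clock: 6.35
eef_pos: [0.5072, -0.1291, 0.0584]
tool_rot: [1.0, 0.008, -0.003, 0.002]
ft_force: [0.7, -0.7, 0.2]
grip_width: 0.0342
```

Request:
move_arm --series '[[[0, 0.4, 0.2, 0, 0, 0, 0.3], [0, 0, 0, 0, 0, 0, 0], [0, 0, 0, 0, 0, 0, 0], [0, 0, 0, 0, 0, 0, 0], [0, 0, 0.2, 0, 0, 0, 0]]]'

```text
clock: 6.85
eef_pos: [0.5068, -0.1246, 0.0621]
tool_rot: [1.0, 0.007, -0.004, 0.001]
ft_force: [2.7, -1.8, -15.7]
grip_width: 0.0067
```

Request:
move_arm --series '[[[0, 0, 0.2, 0, 0, 0, 0], [0, 0, 0.3, 0, 0, 0, 0], [0, 0, 0.3, 0, 0, 0, 0], [0, 0, 0.2, 0, 0, 0, 0], [0, 0, 0, 0, 0, 0, 0]]]'

```text
clock: 7.35
eef_pos: [0.5054, -0.1254, 0.0683]
tool_rot: [1.0, 0.007, -0.006, 0.002]
ft_force: [3.2, -0.8, -11.2]
grip_width: 0.0069
```

Request:
move_arm --series '[[[0, 0, 0.2, 0, 0, 0, 0], [0, 0, 0.3, 0, 0, 0, 0], [0, 0, 0.2, 0, 0, 0, 0], [0, 0, 0.0, 0, 0, 0, 0], [0, 0, 0, 0, 0, 0, 0]]]'

```text
clock: 7.85
eef_pos: [0.5054, -0.1256, 0.0817]
tool_rot: [1.0, 0.007, -0.005, 0.002]
ft_force: [-4.6, 0.3, 1.5]
grip_width: 0.0068
```

Request:
move_arm --series '[[[0, 0, 0.2, 0, 0, 0, 0], [0, 0, 0.2, 0, 0, 0, 0], [0, 0, 0.2, 0, 0, 0, 0], [0, 0, 0.0, 0, 0, 0, 0], [0, 0, 0, 0, 0, 0, 0]]]'

```text
clock: 8.35
eef_pos: [0.5051, -0.1253, 0.089]
tool_rot: [1.0, 0.007, -0.005, 0.002]
ft_force: [-1.5, -0.7, -0.2]
grip_width: 0.0066
```

```bash
python3 - <<'E'
from h import *
o=st(); print(o['ft_torque']);im,d=save('w7','wrist');np.save('d_w7.npy',d);W=wd(d,o)
for r in (180,220):
    for a,b in ((300,350),(470,530)): print(r,[(u,*np.round(W[r,u]*1000).astype(int).tolist()) for u in range(a,b,4)])
E
```

```text
t 8.35 p [ 0.5051 -0.1253  0.089 ] rot [[1.0, 0.014, -0.009], [0.014, -1.0, -0.005], [-0.009, 0.005, -1.0]] F [-1.5 -0.7 -0.2] w 0.0066 q [-0.239  0.392 -0.172  1.014 -0.007  2.888]
[-0.02403127  0.23038524  0.28279626]
180 [(300, 536, -116, 55), (304, 529, -117, 24), (308, 545, -121, 95), (312, 545, -123, 95), (316, 545, -125, 96), (320, 545, -126, 97), (324, 545, -128, 96), (328, 537, -132, 56), (332, 537, -134, 56), (336, 536, -137, 55), (340, 536, -139, 54), (344, 536, -141, 54), (348, 537, -144, 55)]
180 [(470, 536, -229, 43), (474, 536, -232, 43), (478, 536, -236, 43), (482, 536, -240, 42), (486, 537, -243, 42), (490, 537, -247, 42), (494, 537, -250, 42), (498, 537, -253, 42), (502, 537, -258, 41), (506, 538, -258, 46), (510, 539, -259, 50), (514, 540, -260, 53), (518, 541, -260, 58), (522, 542, -260, 62), (526, 543, -260, 66)]
220 [(300, 511, -116, 54), (304, 503, -117, 32), (308, 526, -121, 94), (312, 526, -123, 95), (316, 526, -125, 95), (320, 526, -127, 95), (324, 526, -129, 94), (328, 511, -133, 54), (332, 511, -135, 53), (336, 511, -138, 53), (340, 511, -140, 53), (344, 511, -143, 52), (348, 511, -145, 52)]
220 [(470, 507, -235, 42), (474, 507, -238, 42), (478, 506, -243, 40), (482, 507, -246, 41), (486, 506, -250, 39), (490, 506, -254, 40), (494, 506, -258, 39), (498, 508, -258, 44), (502, 508, -260, 46), (506, 511, -259, 53), (510, 512, -260, 57), (514, 513, -261, 60), (518, 515, -261, 64), (522, 516, -261, 69), (526, 519, -259, 76)]
```

View pics/w7.png

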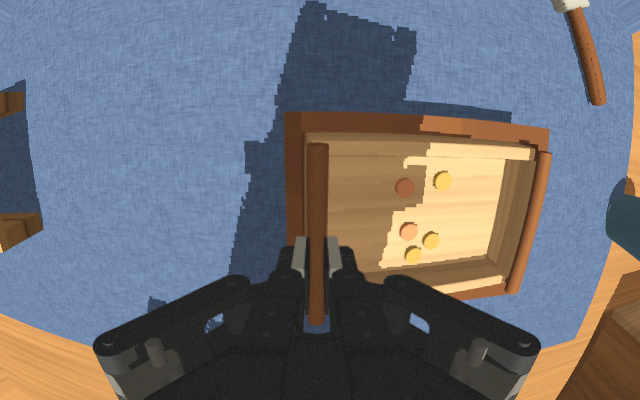

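The fittings box is pivoting: its floor is 54 mm high at the +y end and 41 mm at the -y end, about 6°. Each end is free now. I'll set this end on its nubs, then take a deep pinch on the -y rail so the end wall bears on the pad tips and limits the swivel.

Request:
move_arm --series '[[[0, 0, -0.3, 0, 0, 0, 0], [0, 0, -0.3, 0, 0, 0, 0], [0, 0, -0.3, 0, 0, 0, 0], [0, 0, -0.2, 0, 0, 0, 0], [0, 0, 0, 0, 0, 0, 0]]]'

```text
clock: 8.9
eef_pos: [0.5047, -0.1251, 0.0766]
tool_rot: [1.0, 0.007, -0.005, 0.002]
ft_force: [-0.2, -0.2, -0.5]
grip_width: 0.0066
```

Request:
move_arm --series '[[[0, 0, 0, 0, 0, 0, 0.2], [0, 0, 0, 0, 0, 0, 0.4], [0, 0, 0.5, 0, 0, 0, 0.4], [0, 0, 2.0, 0, 0, 0, 0.4], [0, 0, 2.0, 0, 0, 0, 0.4]]]'

```text
clock: 9.4
eef_pos: [0.5063, -0.1251, 0.1218]
tool_rot: [1.0, 0.007, -0.004, 0.002]
ft_force: [-0.0, 0.3, 0.6]
grip_width: 0.0345
```

Request:
move_arm --series '[[[0, -4, 0, 0, 0, 0, 0.4], [0, -4, 0, 0, 0, 0, 0.4], [0, -4, 0, 0, 0, 0, 0.4], [0.3, -2, 0, 0, 0, 0, 0.4], [0, 0, 0, 0, 0, 0, 0.4]]]'

```text
clock: 9.9
eef_pos: [0.5157, -0.2706, 0.1306]
tool_rot: [1.0, 0.01, 0.004, 0.005]
ft_force: [0.3, -0.4, -0.2]
grip_width: 0.034
```

```bash
python3 - <<'E'
from h import *
o=st(); im,d=save('w8','wrist');np.save('d_w8.npy',d);W=wd(d,o)
o=st()
for r in (180,220):
    for a,b in ((90,150),(180,300),(300,380)): print(r,[(u,*np.round(W[r,u]*1000).astype(int).tolist()) for u in range(a,b,4 if b!=300 else 20)])
E
```

```text
t 9.9 p [ 0.5157 -0.2706  0.1306] rot [[1.0, 0.019, 0.009], [0.02, -1.0, -0.01], [0.009, 0.01, -1.0]] F [ 0.3 -0.4 -0.2] w 0.034 q [-0.481  0.452  0.041  1.148 -0.004  2.641]
t 9.95 p [ 0.5154 -0.2694  0.1305] rot [[1.0, 0.02, 0.008], [0.02, -1.0, -0.009], [0.008, 0.009, -1.0]] F [-0.1 -0.5  0.1] w 0.0346 q [-0.48   0.451  0.04   1.148 -0.004  2.642]
180 [(90, 528, -25, 0), (94, 528, -32, 1), (98, 528, -38, 0), (102, 528, -45, 1), (106, 528, -51, 1), (110, 528, -56, 1), (114, 544, -121, 79), (118, 544, -126, 80), (122, 543, -127, 77), (126, 542, -128, 73), (130, 540, -126, 64), (134, 539, -126, 58), (138, 538, -126, 52), (142, 537, -126, 45), (146, 535, -126, 38)]
180 [(180, 535, -160, 39), (200, 536, -179, 43), (220, 535, -195, 39), (240, 536, -212, 43), (260, 535, -227, 39), (280, 536, -243, 40)]
180 [(300, 544, -260, 79), (304, 544, -263, 80), (308, 544, -265, 80), (312, 544, -268, 77), (316, 532, -271, 19), (320, 533, -275, 21), (324, 532, -278, 20), (328, 539, -280, 53), (332, 539, -282, 54), (336, 539, -285, 54), (340, 540, -288, 54), (344, 529, -297, 1), (348, 529, -300, 1), (
[... 332 characters left out ...]
6, 512, -125, 76), (130, 511, -128, 74), (134, 509, -127, 68), (138, 507, -127, 61), (142, 505, -127, 55), (146, 502, -126, 47)]
220 [(180, 499, -154, 34), (200, 499, -173, 34), (220, 502, -193, 39), (240, 501, -209, 35), (260, 501, -226, 35), (280, 502, -242, 35)]
220 [(300, 516, -260, 75), (304, 516, -263, 77), (308, 516, -266, 77), (312, 515, -268, 73), (316, 497, -272, 20), (320, 498, -275, 21), (324, 498, -279, 21), (328, 509, -280, 53), (332, 509, -283, 54), (336, 508, -287, 52), (340, 491, -295, 1), (344, 491, -298, 1), (348, 491, -302, 1), (352, 491, -306, 1), (356, 491, -310, 0), (360, 492, -313, 2), (364, 492, -317, 2), (368, 491, -321, 1), (372, 491, -325, 1), (376, 492, -329, 1)]
```

View pics/w8.png

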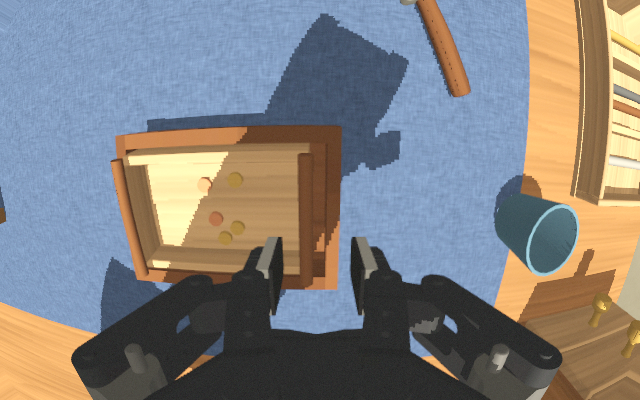

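Request:
move_arm --series '[[[-0.5, 0.6, -1.5, 4.5, 0.5, 0, 0.4], [0, 0, -2, 0, 0, 0, 0.4], [0, 0, -2, 0, 0, 0, 0.4], [0, 0, -0.7, 0, 0, 0, 0.4], [0, 0, 0, 0, 0, 0, 0.4]]]'

```text
clock: 10.45
eef_pos: [0.5119, -0.2581, 0.0697]
tool_rot: [0.999, 0.013, 0.002, -0.037]
ft_force: [-0.5, -0.5, 0.7]
grip_width: 0.0342
```

```bash
python3 - <<'E'
from h import *
o=st(); im,d=save('w9','wrist');W=wd(d,o)
o=st()
for r in (180,):
    for a,b in ((280,380),): print(r,[(u,*np.round(W[r,u]*1000).astype(int).tolist()) for u in range(a,b,4)])
E
```

```text
t 10.45 p [ 0.5119 -0.2581  0.0697] rot [[1.0, 0.026, 0.003], [0.025, -0.997, 0.073], [0.005, -0.073, -0.997]] F [-0.5 -0.5  0.7] w 0.0342 q [-0.502  0.523 -0.017  1.064  0.066  2.613]
t 10.5 p [ 0.5121 -0.2582  0.0702] rot [[1.0, 0.026, 0.003], [0.026, -0.997, 0.073], [0.005, -0.073, -0.997]] F [-0.2 -0.1  0.1] w 0.0344 q [-0.502  0.522 -0.016  1.064  0.066  2.613]
180 [(280, 544, -234, 40), (284, 544, -237, 40), (288, 544, -239, 41), (292, 544, -241, 40), (296, 544, -244, 40), (300, 544, -246, 40), (304, 544, -248, 41), (308, 544, -251, 40), (312, 544, -253, 40), (316, 544, -255, 40), (320, 553, -260, 79), (324, 553, -261, 82), (328, 553, -263, 81), (332, 553, -265, 81), (336, 553, -267, 80), (340, 541, -269, 20), (344, 541, -271, 20), (348, 541, -274, 21), (352, 541, -277, 19), (356, 543, -279, 28), (360, 548, -279, 54), (364, 549, -281, 55), (368, 580, -267, 212), (372, 548, -285, 53), (376, 548, -288, 52)]
```

View pics/w9.png

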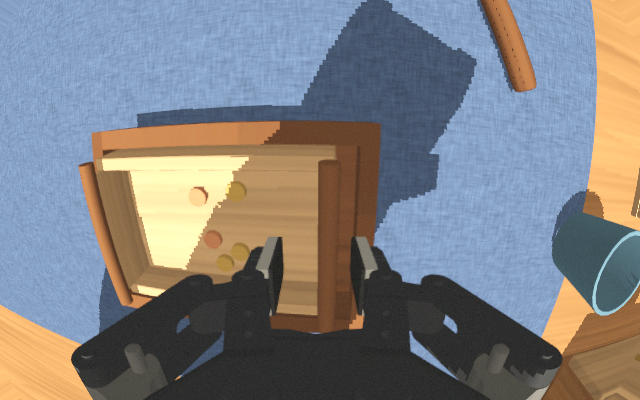

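Request:
move_arm --series '[[[0, -0.5, -0.6, 0, 0, 0, 0.4], [0, 0, -0.5, 0, 0, 0, 0.4], [0, 0, -0.1, 0, 0, 0, 0.3], [0, 0, 0, 0, 0, 0, 0.2], [0, 0, 0, 0, 0, 0, 0.2]]]'

```text
clock: 11.0
eef_pos: [0.5144, -0.2636, 0.0606]
tool_rot: [0.999, 0.014, 0.005, -0.035]
ft_force: [-0.7, 0.7, -0.0]
grip_width: 0.0169
```

Request:
move_arm --series '[[[-0.2, 0, -0.3, 0, 0, 0, 0.15], [0, 0, 0, 0, 0, 0, 0], [0, 0, 0, 0, 0, 0, 0], [0, 0, 0, 0, 0, 0, 0], [0, 0, 0, 0, 0, 0, 0]]]'

```text
clock: 11.5
eef_pos: [0.5125, -0.2634, 0.0578]
tool_rot: [0.999, 0.014, 0.005, -0.035]
ft_force: [1.2, 1.0, -0.5]
grip_width: 0.0077
```

Request:
move_arm --series '[[[0, 0, 0.4, 0, 0, 0, 0], [0, 0, 0.4, 0, 0, 0, 0], [0, 0, 0.4, 0, 0, 0, 0], [0, 0, 0, 0, 0, 0, 0], [0, 0, 0, 0, 0, 0, 0]]]'

```text
clock: 12.0
eef_pos: [0.5118, -0.2636, 0.07]
tool_rot: [0.999, 0.014, 0.004, -0.035]
ft_force: [0.1, 0.2, -2.3]
grip_width: 0.0077
```

```bash
cat >> h.py <<'E'
def look(n,rows=(180,),rng=()):
    o=st(); print('tq',np.round(o['ft_torque'],2)); im,d=save(n,'wrist');W=wd(d,o)
    for r in rows:
        for a,b,s in rng: print(r,[(u,*np.round(W[r,u]*1000).astype(int).tolist()) for u in range(a,b,s)])
    return o,W
E
python3 - <<'E'
from h import *
look('w10',(180,220),((80,140,6),(140,320,18),(320,345,4)))
E
```

```text
t 12.0 p [ 0.5118 -0.2636  0.07  ] rot [[1.0, 0.028, 0.007], [0.027, -0.997, 0.07], [0.009, -0.07, -0.998]] F [ 0.1  0.2 -2.3] w 0.0077 q [-0.51   0.523 -0.015  1.06   0.065  2.604]
tq [-0.24  0.   -0.02]
180 [(80, 550, -128, 83), (86, 548, -127, 77), (92, 547, -126, 71), (98, 546, -128, 67), (104, 545, -127, 60), (110, 544, -128, 56), (116, 543, -128, 49), (122, 542, -132, 46), (128, 542, -138, 47), (134, 542, -142, 46)]
180 [(140, 542, -147, 46), (158, 543, -163, 48), (176, 543, -176, 47), (194, 544, -189, 48), (212, 544, -202, 49), (230, 545, -213, 50), (248, 545, -224, 51), (266, 545, -234, 51), (284, 546, -244, 53), (302, 546, -254, 52)]
180 [(320, 555, -266, 94), (324, 555, -267, 93), (328, 555, -269, 90), (332, 541, -269, 20), (336, 541, -272, 20), (340, 541, -275, 20), (344, 541, -277, 19)]
220 [(80, 526, -124, 84), (86, 526, -128, 83), (92, 524, -129, 78), (98, 522, -128, 72), (104, 520, -127, 65), (110, 519, -129, 61), (116, 517, -128, 55), (122, 515, -130, 50), (128, 513, -130, 43), (134, 513, -135, 43)]
220 [(140, 514, -141, 44), (158, 515, -157, 44), (176, 516, -172, 44), (194, 518, -186, 45), (212, 519, -199, 46), (230, 520, -211, 47), (248, 520, -222, 46), (266, 521, -233, 47), (284, 522, -243, 47), (302, 523, -254, 49)]
220 [(320, 538, -266, 90), (324, 538, -268, 90), (328, 524, -269, 48), (332, 514, -271, 19), (336, 514, -273, 20), (340, 514, -276, 19), (344, 514, -278, 20)]
```

View pics/w10.png

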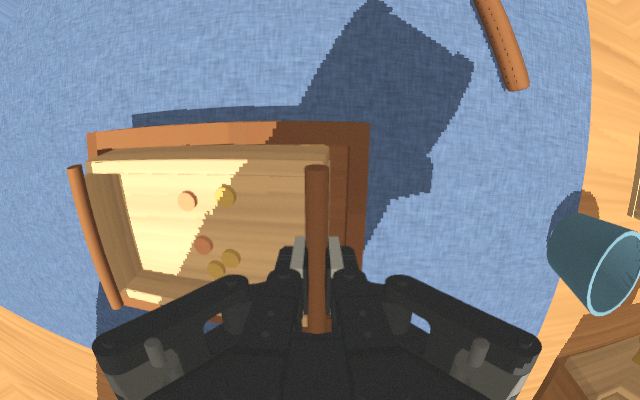

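Fz of -2.3 N is about the full weight, with roughly 3° of tilt, so the deep pinch holds. I'll keep lifting.

Request:
move_arm --series '[[[0, 0, 0.5, 0.5, 0, 0, 0], [0, 0, 0.6, 0.5, 0, 0, 0], [0, 0, 0.6, 0.5, 0, 0, 0], [0, 0, 0.5, 0.5, 0, 0, 0], [0, 0, 0.2, 0, 0, 0, 0]]]'

```text
clock: 12.55
eef_pos: [0.5115, -0.264, 0.096]
tool_rot: [0.998, 0.013, 0.004, -0.054]
ft_force: [-0.2, -0.6, -1.4]
grip_width: 0.0077
```

```bash
python3 - <<'E'
from h import *
look('w11',(180,220),((80,140,6),(140,320,18),(320,345,4)))
E
```

```text
t 12.55 p [ 0.5115 -0.264   0.096 ] rot [[1.0, 0.027, 0.007], [0.026, -0.994, 0.108], [0.01, -0.107, -0.994]] F [-0.2 -0.6 -1.4] w 0.0077 q [-0.527  0.514  0.04   1.146  0.096  2.585]
tq [-0.28  0.03 -0.04]
180 [(80, 549, -129, 114), (86, 548, -127, 107), (92, 547, -128, 103), (98, 546, -128, 97), (104, 544, -127, 91), (110, 543, -128, 86), (116, 542, -128, 80), (122, 542, -130, 76), (128, 542, -137, 78), (134, 542, -142, 77)]
180 [(140, 542, -148, 78), (158, 543, -163, 78), (176, 543, -177, 78), (194, 544, -190, 79), (212, 544, -201, 78), (230, 544, -212, 77), (248, 545, -223, 77), (266, 545, -234, 77), (284, 546, -244, 79), (302, 546, -254, 78)]
180 [(320, 555, -267, 119), (324, 555, -268, 118), (328, 554, -270, 116), (332, 535, -267, 20), (336, 535, -270, 19), (340, 536, -272, 20), (344, 535, -275, 19)]
220 [(80, 526, -126, 116), (86, 525, -129, 114), (92, 524, -130, 110), (98, 522, -128, 103), (104, 520, -128, 97), (110, 518, -128, 91), (116, 516, -128, 85), (122, 514, -127, 79), (128, 513, -129, 74), (134, 513, -134, 73)]
220 [(140, 514, -141, 74), (158, 515, -156, 73), (176, 516, -171, 74), (194, 517, -185, 74), (212, 518, -198, 74), (230, 520, -210, 75), (248, 520, -221, 75), (266, 521, -232, 74), (284, 522, -243, 75), (302, 523, -254, 76)]
220 [(320, 538, -267, 117), (324, 537, -269, 117), (328, 523, -268, 74), (332, 505, -268, 19), (336, 505, -271, 20), (340, 505, -274, 20), (344, 505, -277, 19)]
```

View pics/w11.png

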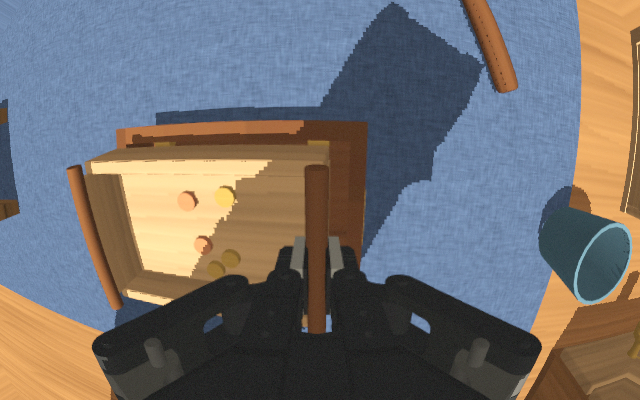

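Request:
move_arm --series '[[[0, 0, 1, 0, 0, 0, 0], [0, 0.5, 1, 0, 0, 0, 0], [0.2, 1.5, 0.5, 0, 0, 0.4, 0], [0.4, 2.5, 0, 0, 0, 0.4, 0], [0.4, 3, 0, 0, 0, 0.4, 0]]]'

```text
clock: 13.1
eef_pos: [0.522, -0.1882, 0.1246]
tool_rot: [0.998, 0.022, 0.005, -0.053]
ft_force: [0.7, 0.3, -2.2]
grip_width: 0.0075
```

Request:
move_arm --series '[[[0.4, 3, 0, 0, 0, 0.4, 0], [0.4, 3, 0, 0, 0, 0.2, 0], [0.4, 3, 0, 0, 0, 0, 0], [0.4, 3, 0, 0, 0, 0, 0], [0.3, 2.5, 0, 0, 0, 0, 0]]]'

```text
clock: 13.6
eef_pos: [0.5405, -0.0309, 0.1279]
tool_rot: [0.998, 0.03, 0.006, -0.054]
ft_force: [0.6, -0.1, -1.8]
grip_width: 0.0076
```

```bash
python3 - <<'E'
from h import *
look('w12',(180,220),((80,140,6),(140,320,18),(320,345,4)))
E
```

```text
t 13.6 p [ 0.5405 -0.0309  0.1279] rot [[0.998, 0.06, 0.008], [0.059, -0.992, 0.109], [0.015, -0.108, -0.994]] F [ 0.6 -0.1 -1.8] w 0.0076 q [-0.118  0.39  -0.068  1.117  0.109  2.963]
tq [-0.34 -0.02  0.01]
180 [(80, 574, 104, 147), (86, 572, 107, 140), (92, 572, 106, 135), (98, 570, 107, 129), (104, 569, 106, 124), (110, 568, 107, 117), (116, 567, 107, 112), (122, 566, 103, 109), (128, 567, 98, 108), (134, 567, 92, 110)]
180 [(140, 568, 86, 110), (158, 568, 71, 110), (176, 570, 57, 111), (194, 570, 44, 111), (212, 571, 33, 111), (230, 572, 21, 111), (248, 573, 11, 110), (266, 573, 0, 111), (284, 574, -10, 111), (302, 575, -19, 110)]
180 [(320, 584, -32, 151), (324, 584, -34, 151), (328, 583, -35, 148), (332, 554, -30, -1), (336, 555, -34, 0), (340, 555, -38, 1), (344, 556, -41, 1)]
220 [(80, 550, 107, 149), (86, 550, 104, 146), (92, 548, 104, 141), (98, 546, 105, 135), (104, 544, 106, 129), (110, 543, 105, 124), (116, 540, 106, 116), (122, 539, 105, 111), (128, 537, 104, 106), (134, 538, 98, 106)]
220 [(140, 539, 93, 106), (158, 541, 76, 107), (176, 542, 62, 106), (194, 544, 48, 107), (212, 545, 35, 107), (230, 546, 24, 106), (248, 548, 12, 107), (266, 549, 1, 106), (284, 550, -10, 107), (302, 551, -20, 107)]
220 [(320, 567, -33, 150), (324, 566, -35, 148), (328, 552, -35, 104), (332, 517, -33, 0), (336, 518, -37, 1), (340, 518, -40, 1), (344, 519, -44, 0)]
```

View pics/w12.png

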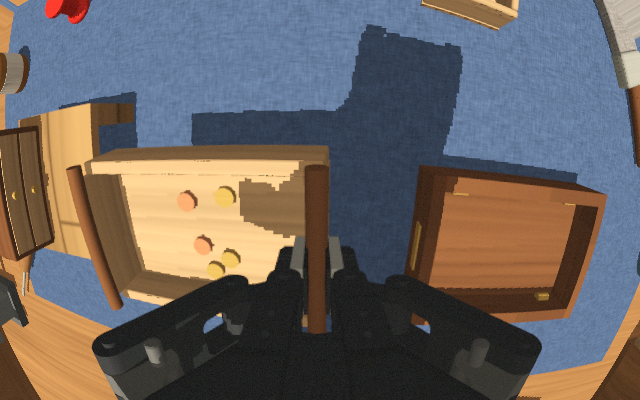

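```bash
python3 - <<'E'
from h import *
o=st(); im,d=save('w13','wrist');W=wd(d,o); np.save('W13.npy',W)
im,dt=save('t13','top'); np.save('dt13.npy',dt)
cv2.imwrite('pics/t13c.png',cv2.resize(im[130:240,190:440,::-1],None,fx=3,fy=3,interpolation=cv2.INTER_CUBIC))
v,u=np.mgrid[0:400,0:640]
def line(m):
    P=W[m];l=cv2.fitLine(P[:,:2].astype(np.float32),cv2.DIST_HUBER,0,.001,.001).ravel();print(m.sum(),'ang',np.degrees(np.arctan2(l[1],l[0])),'c',np.median(P,0),P[:,0].min(),P[:,0].max())
line((u<130)&(u>60)&(v>165)&(v<300)&(W[...,2]>.143))
line((u<332)&(u>300)&(v>165)&(v<235)&(W[...,2]>.147))
# shelf front
m=(u<140)&(v>90)&(v<280)&(W[...,2]>.055)&(W[...,2]<.078)
print(m.sum())
for r in range(110,260,10):
    s=np.where(m[r])[0]
    if len(s): print(r,s.max(),np.round(W[r,s.max()],4))
E
```

```text
t 13.65 p [ 0.5408 -0.0269  0.1281] rot [[0.998, 0.064, 0.008], [0.063, -0.992, 0.112], [0.016, -0.112, -0.994]] F [-0.1  3.1 -1.4] w 0.0078 q [-0.113  0.39  -0.068  1.117  0.113  2.965]
1630 ang 0.92396116 c [0.55306707 0.10874045 0.14802622] 0.49481921473407325 0.6076424821109611
1503 ang 0.534842 c [ 0.57634897 -0.0273457   0.14990242] 0.5595553622703687 0.6076424821109611
6579
110 100 [0.6156 0.1811 0.0579]
120 102 [0.6064 0.181  0.0552]
130 101 [0.5973 0.1804 0.0572]
140 102 [0.5881 0.1804 0.056 ]
150 103 [0.5788 0.1801 0.0555]
160 87 [0.5707 0.1933 0.0655]
170 82 [0.5609 0.2026 0.0651]
180 65 [0.5495 0.2336 0.0647]
190 67 [0.5394 0.2316 0.0649]
200 70 [0.5293 0.2284 0.0649]
210 73 [0.5193 0.225  0.0653]
220 76 [0.5092 0.2219 0.0656]
230 79 [0.4984 0.2206 0.0647]
240 82 [0.4885 0.2167 0.0661]
250 85 [0.4774 0.2154 0.0656]
```

View pics/t13c.png

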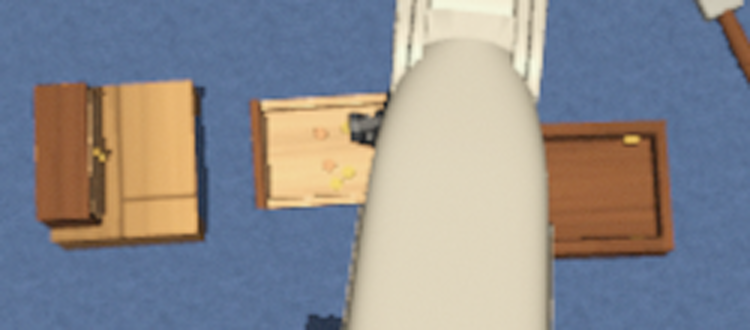

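```bash
cat > tv.py <<'E'
from h import *
i=bot.camera_info('top');f=200/np.tan(np.radians(i['vfov'])/2);T=np.array(i['cam_to_world'])
def proj(uv,z):
    uv=np.asarray(uv,float);r=np.c_[(uv[:,0]-i['cx'])/f,(uv[:,1]-i['cy'])/f,np.ones(len(uv))]@T[:3,:3].T
    return T[:3,3]+r*((z-T[2,3])/r[:,2])[:,None]
def edge(im,horiz,lines,lo,hi,sign):
    """subpixel position of blue-vs-nonblue transition along rows (horiz) or columns; sign +1: blue->wood going positive"""
    g=im[...,0].astype(float)-im[...,2].astype(float) # R-B
    out=[]
    for l in lines:
        s=g[l,lo:hi] if horiz else g[lo:hi,l]
        s=cv2.GaussianBlur(s.reshape(-1,1),(1,3),.7).ravel()
        dd=np.diff(s)*sign; k=int(dd.argmax())
        if 0<k<len(dd)-1:
            a,b,c=dd[k-1],dd[k],dd[k+1]; off=.5*(a-c)/(a-2*b+c) if a-2*b+c else 0
        else: off=0
        p=lo+k+.5+off
        out.append((p,l) if horiz else (l,p))
    return np.array(out)
def fl(uv,z,name):
    q=proj(uv,z);l=cv2.fitLine(q[:,:2].astype(np.float32),cv2.DIST_HUBER,0,.001,.001).ravel()
    a=np.degrees(np.arctan2(l[1],l[0])); print(name,'ang',round(float(a),2),'pt',np.round(l[2:],4),'resid',np.round(np.std((q[:,:2]-l[2:])@[-l[1],l[0]])*1000,2));return l
E
python3 - <<'E'
from tv import *
im=cv2.imread('pics/t13.png')[:,:,::-1]
fl(edge(im,True,range(167,197),266,280,1),.146,'lead rail front')
fl(edge(im,False,range(280,315),155,170,1),.127,'tray +x side')
fl(edge(im,False,range(280,308),192,206,-1),.127,'tray -x side')
im=cv2.imread('pics/a_top.png')[:,:,::-1]
fl(edge(im,True,range(162,206),248,262,-1),.066,'shelf front')
fl(edge(im,False,range(212,252),202,215,-1),.04,'shelf -x side')
fl(edge(im,False,range(235,252),152,164,1),.066,'shelf +x side')
fl(edge(im,True,range(162,200),196,208,1),.126,'chest rear')
fl(edge(im,False,range(204,218),152,164,1),.126,'chest +x')
fl(edge(im,False,range(355,408),164,178,1),.054,'lb +x')
fl(edge(im,True,range(176,210),408,420,-1),.054,'lb -y')
E
```

```text
lead rail front ang 3.48 pt [0.5394 0.1133] resid 0.15
tray +x side ang -87.16 pt [0.588  0.0492] resid 0.2
tray -x side ang -87.06 pt [0.4834 0.0601] resid 0.38
shelf front ang 2.71 pt [0.519 0.175] resid 1.91
shelf -x side ang -87.37 pt [0.4615 0.2481] resid 0.18
shelf +x side ang -87.07 pt [0.6207 0.2152] resid 0.17
chest rear ang 2.64 pt [0.5436 0.3185] resid 0.32
chest +x ang -87.84 pt [0.6044 0.2942] resid 0.27
lb +x ang -89.12 pt [ 0.5756 -0.2017] resid 0.32
lb -y ang 0.93 pt [ 0.5124 -0.2892] resid 0.17
```

Request:
move_arm --series '[[[0.5, 1.5, 0, 0, 0, -0.3, 0], [0.5, 1.8, -1, 0, 0, 0, 0], [0.4, 1.5, -1.5, 0, 0, 0, 0], [0, 0, -1.5, 0, 0, 0, 0], [0, 0, 0, 0, 0, 0, 0]]]'

```text
clock: 14.25
eef_pos: [0.5543, 0.0183, 0.0891]
tool_rot: [0.998, 0.028, 0.007, -0.053]
ft_force: [-1.2, 0.6, -2.0]
grip_width: 0.0077
```

```bash
python3 - <<'E'
from h import *
look('w14',(180,220),((80,140,10),(140,320,30),(320,330,4)))
im,d=save('t14','top')
im2,d=save('s14','side')
cv2.imwrite('pics/t14c.png',cv2.resize(im[130:230,190:340,::-1],None,fx=5,fy=5,interpolation=cv2.INTER_CUBIC))
cv2.imwrite('pics/s14c.png',cv2.resize(im2[150:300,180:400,::-1],None,fx=3,fy=3,interpolation=cv2.INTER_CUBIC))
E
```

```text
t 14.25 p [0.5543 0.0183 0.0891] rot [[0.998, 0.057, 0.011], [0.055, -0.993, 0.107], [0.017, -0.106, -0.994]] F [-1.2  0.6 -2. ] w 0.0077 q [-0.026  0.441 -0.099  1.022  0.107  3.06 ]
tq [-0.26  0.08  0.01]
180 [(80, 588, 153, 108), (90, 586, 156, 97), (100, 584, 156, 88), (110, 582, 156, 79), (120, 581, 154, 70), (130, 581, 144, 70)]
180 [(140, 582, 134, 72), (170, 583, 111, 72), (200, 584, 90, 71), (230, 586, 70, 72), (260, 587, 53, 71), (290, 588, 36, 71)]
180 [(320, 597, 17, 113), (324, 598, 15, 112), (328, 597, 14, 109)]
220 [(80, 564, 158, 109), (90, 563, 153, 104), (100, 559, 155, 93), (110, 557, 154, 84), (120, 554, 154, 74), (130, 552, 152, 66)]
220 [(140, 553, 141, 68), (170, 556, 115, 67), (200, 558, 93, 67), (230, 561, 72, 68), (260, 563, 53, 69), (290, 564, 36, 68)]
220 [(320, 581, 16, 112), (324, 580, 14, 109), (328, 566, 15, 65)]
```

View pics/t14c.png

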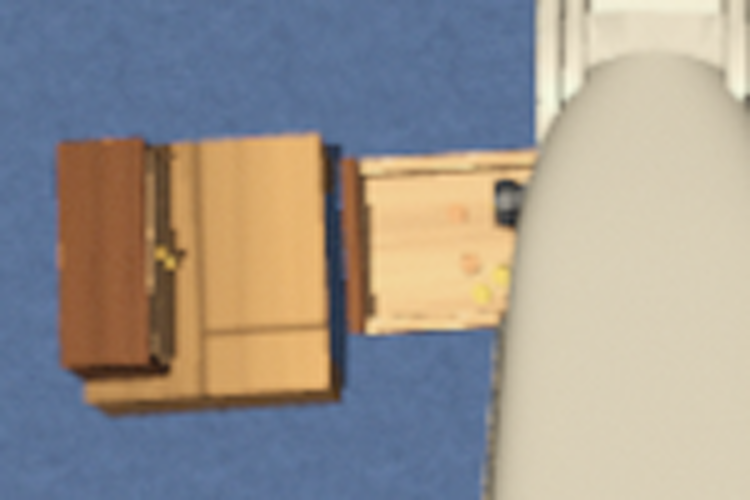

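View pics/s14c.png

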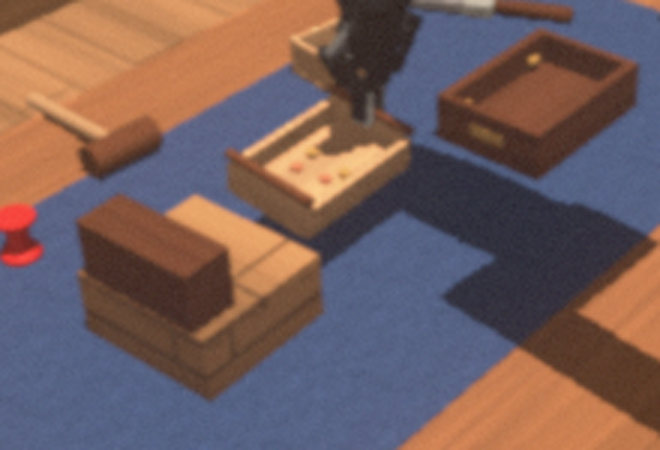

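```bash
python3 - <<'E'
from tv import *
im=cv2.imread('pics/t14.png')[:,:,::-1]
a=fl(edge(im,True,range(164,195),252,264,1),.104,'lead rail front')
p=fl(edge(im,False,range(264,292),155,167,1),.094,'tray +x side')
m=fl(edge(im,False,range(264,288),188,202,-1),.094,'tray -x side')
E
```

```text
lead rail front ang 2.27 pt [0.5489 0.1609] resid 0.58
tray +x side ang -87.7 pt [0.6014 0.1077] resid 0.23
tray -x side ang -87.34 pt [0.4969 0.1169] resid 0.35
```

Request:
move_arm --series '[[[-0.1, 0, -1.2, 0, 0, 0.3, 0], [0, 0, -1.3, 0, 0, 0, 0], [0, 0, -1.2, 0, 0, 0, 0], [0, 0, -0.7, 0, 0, 0, 0], [0, 0, 0, 0, 0, 0, 0]]]'

```text
clock: 14.9
eef_pos: [0.5571, 0.0158, 0.0475]
tool_rot: [0.998, 0.029, 0.012, -0.053]
ft_force: [0.8, -0.9, -1.0]
grip_width: 0.0077
```

```bash
python3 - <<'E'
from h import *
look('w15',(180,220),((80,140,10),(140,320,30),(320,330,4)))
E
```

```text
t 14.9 p [0.5571 0.0158 0.0475] rot [[0.998, 0.06, 0.021], [0.057, -0.993, 0.107], [0.028, -0.105, -0.994]] F [ 0.8 -0.9 -1. ] w 0.0077 q [-0.03   0.485 -0.153  0.915  0.107  3.054]
tq [-0.26  0.09  0.03]
180 [(80, 591, 151, 67), (90, 589, 153, 56), (100, 587, 153, 47), (110, 585, 152, 38), (120, 584, 150, 31), (130, 584, 141, 30)]
180 [(140, 585, 133, 30), (170, 586, 108, 30), (200, 587, 87, 30), (230, 589, 68, 30), (260, 590, 50, 30), (290, 591, 33, 31)]
180 [(320, 600, 14, 72), (324, 600, 13, 70), (328, 600, 11, 67)]
220 [(80, 567, 154, 68), (90, 566, 150, 63), (100, 562, 153, 51), (110, 559, 152, 42), (120, 556, 152, 32), (130, 555, 147, 27)]
220 [(140, 556, 138, 26), (170, 559, 113, 26), (200, 562, 90, 27), (230, 564, 70, 26), (260, 566, 51, 27), (290, 567, 33, 26)]
220 [(320, 583, 13, 68), (324, 582, 12, 67), (328, 568, 12, 21)]
```

Request:
move_arm --series '[[[-0.35, 0, -0.5, 0, 1.2, 0, 0], [0, 0, -0.4, 0, 0, 0, 0], [0, 0, -0.3, 0, 0, 0, 0], [0, 0, -0.2, 0, 0, 0, 0], [0, 0, 0, 0, 0, 0, 0]]]'

```text
clock: 15.45
eef_pos: [0.5557, 0.0158, 0.0348]
tool_rot: [0.998, 0.029, 0.003, -0.053]
ft_force: [-1.4, 0.2, 0.2]
grip_width: 0.0078
```

Request:
move_arm --series '[[[-0.2, 0, -0.2, 0, 0, 0, 0], [0, 0, -0.2, 0, 0, 0, 0], [0, 0, -0.2, 0, 0, 0, 0], [0, 0, 0, 0, 0, 0, 0], [0, 0, 0, 0, 0, 0, 0]]]'

```text
clock: 15.95
eef_pos: [0.5568, 0.0161, 0.0338]
tool_rot: [0.998, 0.029, 0.008, -0.054]
ft_force: [-0.7, -0.6, 2.7]
grip_width: 0.0075
```

```bash
python3 - <<'E'
from h import *
look('w16',(180,220),((80,140,10),(140,320,30),(320,330,4)))
im2,d=save('s16','side')
cv2.imwrite('pics/s16c.png',cv2.resize(im2[150:300,180:400,::-1],None,fx=3,fy=3,interpolation=cv2.INTER_CUBIC))
E
```

```text
t 15.95 p [0.5568 0.0161 0.0338] rot [[0.998, 0.059, 0.013], [0.057, -0.993, 0.108], [0.019, -0.107, -0.994]] F [-0.7 -0.6  2.7] w 0.0075 q [-0.03   0.507 -0.158  0.897  0.108  3.054]
tq [-0.22  0.49  0.11]
180 [(80, 590, 152, 52), (90, 588, 155, 41), (100, 587, 153, 34), (110, 585, 153, 24), (120, 583, 152, 15), (130, 583, 143, 15)]
180 [(140, 584, 133, 15), (170, 586, 109, 15), (200, 587, 88, 15), (230, 588, 69, 15), (260, 589, 51, 16), (290, 590, 34, 14)]
180 [(320, 600, 15, 56), (324, 600, 13, 54), (328, 599, 12, 52)]
220 [(80, 566, 156, 53), (90, 565, 151, 48), (100, 562, 152, 39), (110, 559, 152, 30), (120, 556, 152, 19), (130, 554, 148, 13)]
220 [(140, 556, 139, 13), (170, 558, 113, 12), (200, 561, 90, 13), (230, 564, 70, 14), (260, 565, 51, 13), (290, 567, 34, 13)]
220 [(320, 582, 14, 54), (324, 582, 12, 53), (328, 581, 11, 49)]
```

View pics/s16c.png

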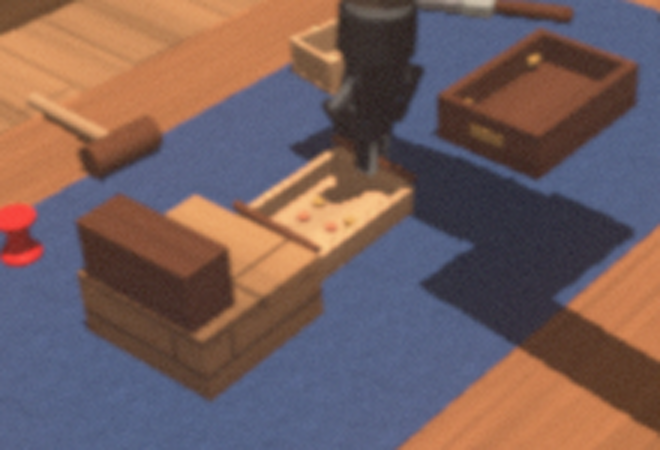

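Request:
move_arm --series '[[[-0.3, 0, -0.1, 0, 0.8, 0, 0], [0, 0, -0.2, 0, 0, 0, 0], [0, 0, -0.2, 0, 0, 0, 0], [0, 0, -0.1, 0, 0, 0, 0], [0, 0, 0, 0, 0, 0, 0]]]'

```text
clock: 16.55
eef_pos: [0.5594, 0.0163, 0.0312]
tool_rot: [0.998, 0.029, 0.006, -0.054]
ft_force: [-1.8, -0.5, 3.9]
grip_width: 0.0075
```

Request:
move_arm --series '[[[-0.3, 0, 0, 0, 0, 0, 0], [-0.3, 0, 0, 0, 0, 0, 0], [0, 0, -0.1, 0, 0.5, 0, 0], [0, 0, -0.1, 0, 0, 0, 0], [0, 0, 0, 0, 0, 0, 0]]]'

```text
clock: 17.05
eef_pos: [0.5587, 0.0161, 0.0314]
tool_rot: [0.998, 0.028, 0.007, -0.055]
ft_force: [1.0, -0.7, 4.5]
grip_width: 0.0076
```

```bash
python3 - <<'E'
from h import *
look('w17',(180,220),((80,140,10),(140,320,30),(320,330,4)))
im,d=save('t17','top')
cv2.imwrite('pics/t17c.png',cv2.resize(im[130:230,190:340,::-1],None,fx=5,fy=5,interpolation=cv2.INTER_CUBIC))
E
```

```text
t 17.05 p [0.5587 0.0161 0.0314] rot [[0.998, 0.057, 0.011], [0.056, -0.992, 0.109], [0.017, -0.109, -0.994]] F [ 1.  -0.7  4.5] w 0.0076 q [-0.031  0.514 -0.153  0.897  0.11   3.055]
tq [-0.11  0.3   0.01]
180 [(80, 592, 152, 49), (90, 591, 153, 41), (100, 589, 153, 32), (110, 587, 153, 22), (120, 585, 153, 12), (130, 585, 144, 12)]
180 [(140, 586, 134, 12), (170, 625, 4, 174), (200, 589, 89, 12), (230, 590, 69, 11), (260, 591, 52, 11), (290, 592, 34, 12)]
180 [(320, 601, 15, 51), (324, 601, 13, 50), (328, 601, 12, 49)]
220 [(80, 568, 156, 51), (90, 568, 150, 47), (100, 564, 152, 37), (110, 561, 152, 27), (120, 558, 152, 17), (130, 556, 149, 10)]
220 [(140, 557, 139, 10), (170, 561, 113, 10), (200, 563, 91, 9), (230, 565, 70, 10), (260, 568, 51, 11), (290, 569, 34, 10)]
220 [(320, 584, 14, 52), (324, 584, 12, 50), (328, 583, 10, 48)]
```

View pics/t17c.png

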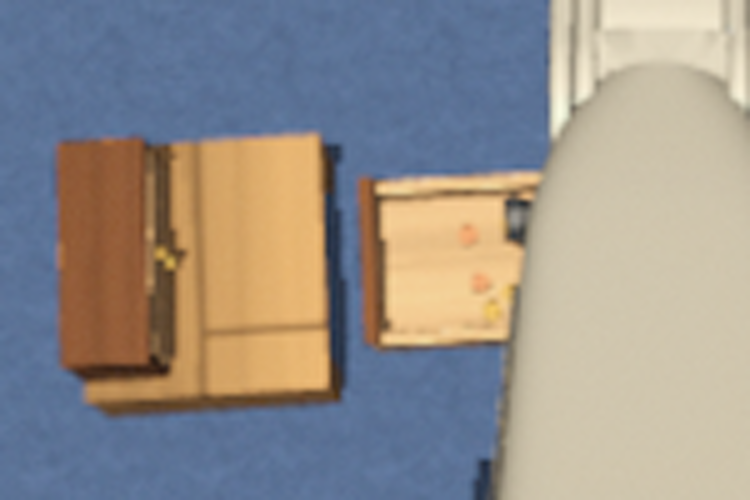

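```bash
python3 - <<'E'
from tv import *
im=cv2.imread('pics/t17.png')[:,:,::-1]
fl(edge(im,True,range(168,197),254,268,1),.045,'lead rail front')
fl(edge(im,False,range(268,294),158,172,1),.035,'tray +x side')
fl(edge(im,False,range(268,288),192,206,-1),.034,'tray -x side')
print(w('top',bot.camera('top')[1])[180,290])
E
```

```text
lead rail front ang 2.84 pt [0.5585 0.1589] resid 0.18
tray +x side ang -87.59 pt [0.6029 0.1032] resid 0.26
tray -x side ang -88.31 pt [0.498  0.1178] resid 0.25
[0.55980318 0.07606481 0.01166934]
```

Request:
move_arm --series '[[[-0.4, 0, 0.1, 0, 0, 0, 0], [-0.3, 0, 0.1, 0, 0, 0, 0], [0, 0, 0, 0, 0, 0, 0], [0, 0, 0, 0, 0, 0, 0], [0, 0, 0, 0, 0, 0, 0]]]'

```text
clock: 17.7
eef_pos: [0.5531, 0.0161, 0.0328]
tool_rot: [0.998, 0.028, 0.008, -0.055]
ft_force: [2.1, 0.4, 2.9]
grip_width: 0.0079
```

```bash
python3 - <<'E'
from tv import *
im,_=save('t18','top')
fl(edge(im,True,range(168,197),254,268,1),.045,'lead rail front')
fl(edge(im,False,range(268,294),158,172,1),.034,'tray +x side')
fl(edge(im,False,range(268,288),192,206,-1),.0,'tray -x side')
st()
E
```

```text
lead rail front ang 2.5 pt [0.5496 0.1588] resid 0.14
tray +x side ang -87.97 pt [0.5987 0.11  ] resid 0.27
tray -x side ang -87.4 pt [0.4997 0.1227] resid 0.36
t 17.75 p [0.5531 0.0161 0.0328] rot [[0.998, 0.057, 0.013], [0.055, -0.992, 0.109], [0.019, -0.109, -0.994]] F [ 1.6 -0.1  2.6] w 0.0079 q [-0.031  0.502 -0.17   0.89   0.11   3.055]
```

Request:
move_arm --series '[[[0, 0, 0, 0, 0, 0, 0.2], [0, 0, 0, 0, 0, 0, 0.4], [0, 0, 0.5, 0, 0, 0, 0.4], [0, 0, 2.0, 0, 0, 0, 0.4], [0, 0, 3.0, 0, 0, 0, 0.4]]]'

```text
clock: 18.25
eef_pos: [0.5442, 0.0166, 0.082]
tool_rot: [0.998, 0.028, -0.003, -0.055]
ft_force: [0.8, 0.1, 0.4]
grip_width: 0.0341
```

Request:
move_arm --series '[[[0, -2, 1.0, 0, 0, 8, 0.5], [0, -3, 0, -3, 0, 8, 0.5], [0, -2, 0, -3, 0, 8, 0.5], [0, 0, 0, 0, 0, 8, 0.5], [0, 0, 0, 0, 0, 8, 0.5]]]'

```text
clock: 18.75
eef_pos: [0.5451, -0.0558, 0.0978]
tool_rot: [0.927, 0.376, -0.018, 0.001]
ft_force: [0.6, 0.3, 0.2]
grip_width: 0.0427
```

```bash
python3 - <<'E'
from tv import *
im,_=save('t19','top');st()
fl(edge(im,True,range(168,197),254,268,1),.045,'lead rail front')
fl(edge(im,False,range(268,294),158,172,1),.034,'tray +x side')
fl(edge(im,False,range(268,288),192,206,-1),.0,'tray -x side')
im,_=save('w19','wrist')
E
```

```text
t 18.8 p [ 0.545  -0.0557  0.0978] rot [[0.714, 0.699, -0.032], [0.699, -0.715, -0.016], [-0.034, -0.011, -0.999]] F [0.2 0.4 0.2] w 0.0426 q [-0.092  0.449 -0.057  1.095 -0.019  2.276]
lead rail front ang 2.06 pt [0.5557 0.1585] resid 0.15
tray +x side ang -88.39 pt [0.5996 0.1081] resid 0.25
tray -x side ang -88.42 pt [0.5    0.1166] resid 0.26
```

View pics/w19.png

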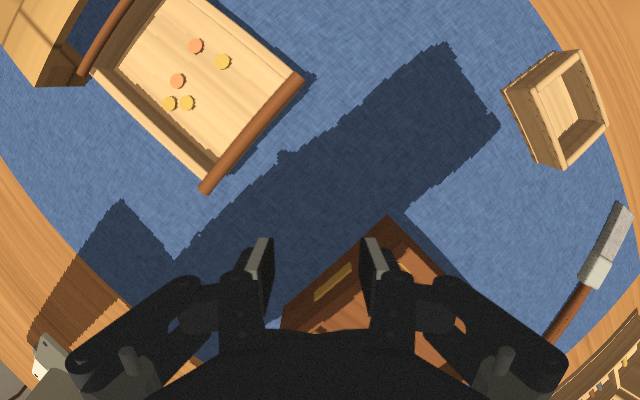

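Request:
move_arm --series '[[[0.2, 0.5, 0, 0.9, -1.8, 8, 0.6], [0.2, 0.5, 0, 0, 0, 8, 0.6], [0.2, 0.5, 0, 0, 0, 8, 0.6], [0.2, 0.5, 0, 0, 0, 8, 0.6], [0, 0, 0, 0, 0, 8, 0.6]]]'

```text
clock: 19.35
eef_pos: [0.5512, -0.0342, 0.0973]
tool_rot: [0.741, 0.671, -0.001, -0.001]
ft_force: [-0.0, 0.3, -1.2]
grip_width: 0.0512
```

Request:
move_arm --series '[[[0, 0, -1, 0, 0, 8, 0.6], [0, 0, -1.5, 0, 0, 0, 0.6], [0, 0, -1.5, 0, 0, 0, 0.6], [0, 0, -1, 0, 0, 0, 0.6], [0, 0, 0, 0, 0, 0, 0.6]]]'

```text
clock: 19.85
eef_pos: [0.5503, -0.033, 0.0462]
tool_rot: [0.694, 0.72, -0.001, -0.001]
ft_force: [-2.1, -0.8, 0.0]
grip_width: 0.0512
```

```bash
python3 - <<'E'
from h import *
look('w20')
E
```

```text
t 19.85 p [ 0.5503 -0.033   0.0462] rot [[-0.036, 0.999, -0.003], [0.999, 0.036, 0.0], [0.001, -0.003, -1.0]] F [-2.1 -0.8  0. ] w 0.0512 q [-0.06   0.49  -0.142  0.942  0.     1.475]
tq [0.04 0.02 0.02]
```

View pics/w20.png

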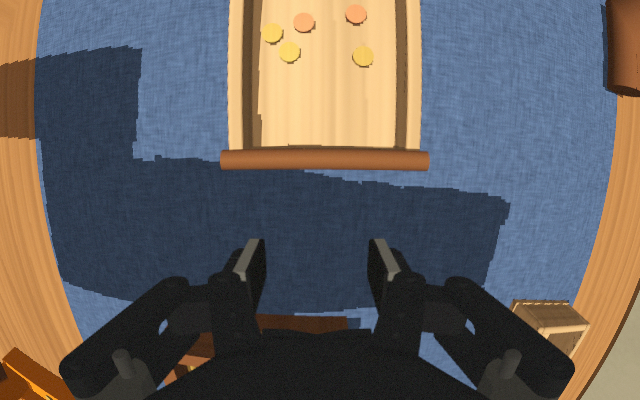

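Request:
move_arm --series '[[[0, 0, -1, 0, 0, 0.6, 0.6], [0, 0, -1, 0, 0, 0, 0.6], [0.1, 0, 0, 0, 0, 0, 0.6], [0, 0.8, 0, 0, 0, 0, 0.6], [0, 0.6, 0, 0, 0, 0, 0.6]]]'

```text
clock: 20.4
eef_pos: [0.5531, -0.0189, 0.0268]
tool_rot: [0.691, 0.723, 0.0, -0.0]
ft_force: [0.3, -0.2, -0.0]
grip_width: 0.0511
```

Request:
move_arm --series '[[[0, 0.8, 0, 0, 0, 0, 0.6], [0, 0.8, 0, 0, 0, 0, 0.6], [0, 0.8, 0, 0, 0, 0, 0.6], [-0.1, 1, 0, 0, 0, 0, 0.6], [0, 0, 0, 0, 0, 0, 0.6]]]'

```text
clock: 20.9
eef_pos: [0.5527, 0.0197, 0.0279]
tool_rot: [0.691, 0.723, 0.001, 0.001]
ft_force: [-0.8, 0.6, 0.5]
grip_width: 0.0511
```

```bash
python3 - <<'E'
from tv import *
st();im,_=save('t21','top')
im2,_=save('w21','wrist')
cv2.imwrite('pics/t21c.png',cv2.resize(im[130:230,190:340,::-1],None,fx=5,fy=5,interpolation=cv2.INTER_CUBIC))
E
```

```text
t 20.9 p [0.5527 0.0197 0.0279] rot [[-0.046, 0.999, 0.002], [0.999, 0.046, 0.0], [0.0, 0.002, -1.0]] F [-0.8  0.6  0.5] w 0.0511 q [ 0.036  0.511 -0.163  0.894  0.     1.56 ]
```

View pics/t21c.png

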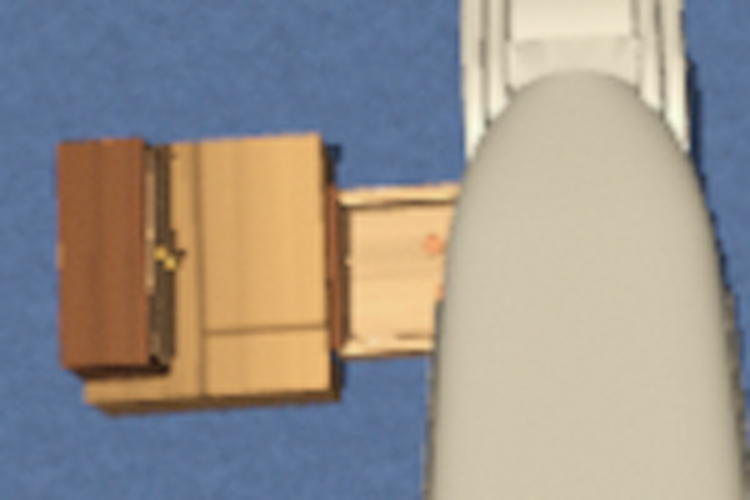

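View pics/w21.png

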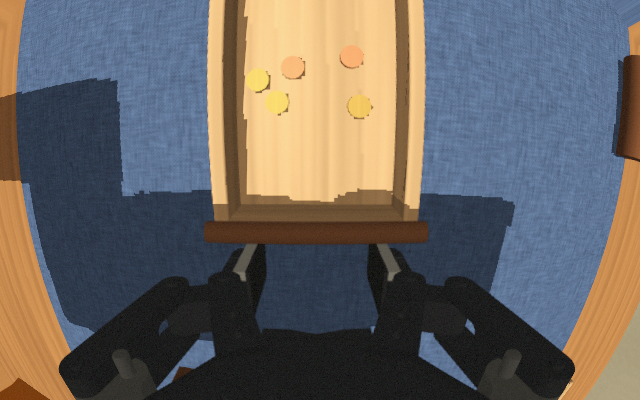

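```bash
python3 - <<'E'
from tv import *
im=cv2.imread('pics/t21.png')[:,:,::-1]
for n,l,off in (('+x',fl(edge(im,False,range(260,280),160,174,1),.034,'tray +x side'),-.05),('-x',fl(edge(im,False,range(260,276),195,208,-1),.0,'tray -x side'),.05)):
    print(n,l[2]+off-(.5465-(l[3]-.1755)*.047))
E
```

```text
tray +x side ang -87.85 pt [0.5969 0.1421] resid 0.22
tray -x side ang -87.02 pt [0.4973 0.15  ] resid 0.22
+x -0.0012064576
-x -0.00041139126
```

Request:
move_arm --series '[[[0, 1, 0, 0, 0, 0, 0.6], [-0.1, 1.2, 0, 0, 0, 0, 0.6], [0, 1.2, 0, 0, 0, 0, 0.6], [-0.1, 1.2, 0, 0, 0, 0, 0.6], [-0.1, 1, 0, 0, 0, 0, 0.6]]]'

```text
clock: 21.5
eef_pos: [0.5497, 0.0769, 0.0279]
tool_rot: [0.692, 0.722, 0.0, 0.002]
ft_force: [1.1, -1.5, -0.3]
grip_width: 0.0514
```

```bash
python3 - <<'E'
from tv import *
st();im2,_=save('w22','wrist')
E
```

```text
t 21.5 p [0.5497 0.0769 0.0279] rot [[-0.042, 0.999, 0.003], [0.999, 0.042, -0.002], [-0.002, 0.003, -1.0]] F [ 1.1 -1.5 -0.3] w 0.0514 q [ 0.14   0.515 -0.157  0.897 -0.002  1.669]
```

View pics/w22.png

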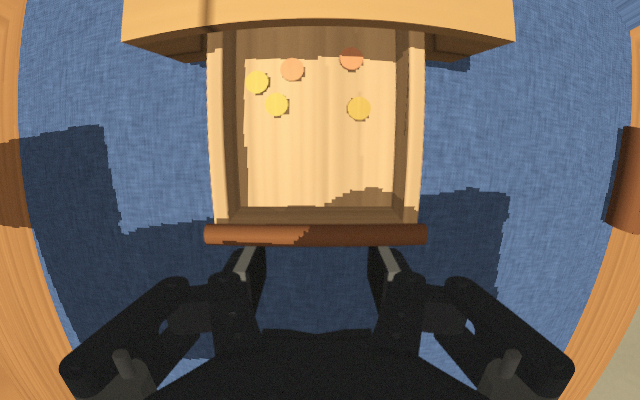

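```bash
python3 - <<'E'
from h import *
print(np.round(bot.camera_info('wrist')['tool_from_camera'],3))
E
```

```text
[[ 0.    -0.964 -0.267  0.067]
 [ 1.    -0.     0.     0.001]
 [-0.    -0.267  0.964 -0.142]
 [ 0.     0.     0.     1.   ]]
```

Request:
move_arm --series '[[[0, 0.9, 0, 0, 0, 0, 0.6], [-0.1, 1, 0, 0, 0, 0, 0.6], [0, 1, 0, 0, 0, 0, 0.6], [-0.1, 0.8, 0, 0, 0, 0, 0.6], [0, 0.4, 0, 0, 0, 0, 0.6]]]'

```text
clock: 22.05
eef_pos: [0.5471, 0.1234, 0.0279]
tool_rot: [0.691, 0.723, 0.0, 0.001]
ft_force: [-0.3, -1.5, -1.1]
grip_width: 0.0514
```

Request:
move_arm --series '[[[0, 0.5, 0, 0, 0, 0, 0.6], [-0.1, 0.5, 0, 0, 0, 0, 0.6], [0, 0.4, 0, 0, 0, 0, 0.6], [0, 0.3, 0, 0, 0, 0, 0.6], [0, 0.2, 0, 0, 0, 0, 0.6]]]'

```text
clock: 22.55
eef_pos: [0.546, 0.1437, 0.0279]
tool_rot: [0.691, 0.722, 0.0, 0.001]
ft_force: [0.2, -0.9, 0.4]
grip_width: 0.0514
```

```bash
python3 - <<'E'
from tv import *
st();im2,_=save('w23','wrist')
E
```

```text
t 22.55 p [0.546  0.1437 0.0279] rot [[-0.044, 0.999, 0.002], [0.999, 0.044, -0.002], [-0.002, 0.002, -1.0]] F [ 0.2 -0.9  0.4] w 0.0514 q [ 0.259  0.531 -0.129  0.91  -0.002  1.786]
```

View pics/w23.png

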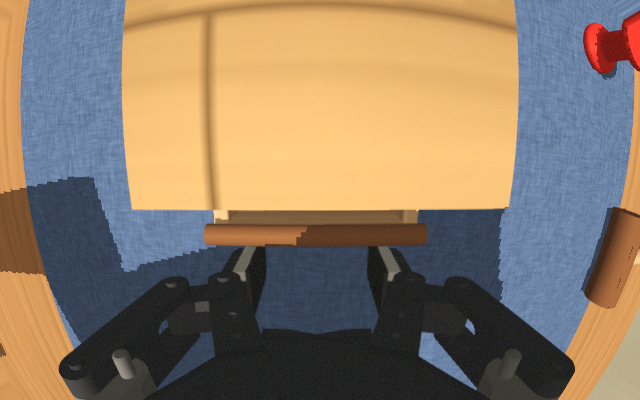

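Request:
move_arm --series '[[[0, 0.2, 0, 0, 0, 0, 0.6], [0, 0.2, 0, 0, 0, 0, 0.6], [0, 0.2, 0, 0, 0, 0, 0.6], [0, 0.2, 0, 0, 0, 0, 0.6], [0, 0.2, 0, 0, 0, 0, 0.6]]]'

```text
clock: 23.1
eef_pos: [0.5461, 0.1478, 0.028]
tool_rot: [0.693, 0.721, -0.004, 0.006]
ft_force: [-0.0, -6.1, 1.2]
grip_width: 0.0511
```

Request:
move_arm --series '[[[0, 0.3, 0, 0, 0, 0, 0.6], [0, 0.4, 0, 0, 0, 0, 0.6], [0, 0.4, 0, 0, 0, 0, 0.6], [0, 0.4, 0, 0, 0, 0, 0.6], [0, 0.4, 0, 0, 0, 0, 0.6]]]'

```text
clock: 23.6
eef_pos: [0.5459, 0.1471, 0.0284]
tool_rot: [0.696, 0.717, -0.019, 0.02]
ft_force: [0.0, -10.7, 3.8]
grip_width: 0.0512
```

```bash
python3 - <<'E'
from h import *
o,W=look('w24'); 
for r in (200,214,222,228,232,236,240,244): print(r,[np.round(W[r,u]*1000).astype(int).tolist() for u in (215,230,300,340,400,415)])
E
```

```text
t 23.6 p [0.5459 0.1471 0.0284] rot [[-0.03, 1.0, 0.003], [0.998, 0.03, -0.055], [-0.055, 0.001, -0.998]] F [  0.  -10.7   3.8] w 0.0512 q [ 0.292  0.541 -0.109  0.934 -0.054  1.833]
tq [-2.41 -0.02  0.31]
200 [[510, 187, 66], [515, 187, 65], [540, 188, 65], [554, 188, 66], [575, 189, 66], [581, 189, 66]]
214 [[509, 182, 66], [515, 182, 65], [540, 183, 65], [554, 183, 65], [576, 184, 66], [582, 183, 64]]
222 [[509, 178, 65], [515, 179, 67], [540, 180, 66], [554, 180, 66], [576, 181, 66], [582, 181, 66]]
228 [[501, 166, 44], [508, 167, 44], [539, 168, 44], [556, 169, 45], [583, 170, 46], [590, 169, 45]]
232 [[501, 165, 47], [508, 166, 46], [539, 167, 47], [556, 167, 46], [583, 168, 47], [590, 168, 47]]
236 [[501, 163, 47], [509, 164, 48], [539, 166, 48], [556, 166, 47], [583, 166, 47], [590, 166, 47]]
240 [[501, 162, 47], [508, 162, 47], [539, 164, 47], [556, 164, 47], [583, 164, 47], [590, 165, 47]]
244 [[501, 160, 47], [508, 160, 47], [539, 161, 47], [557, 162, 48], [584, 161, 45], [591, 161, 45]]
```

View pics/w24.png

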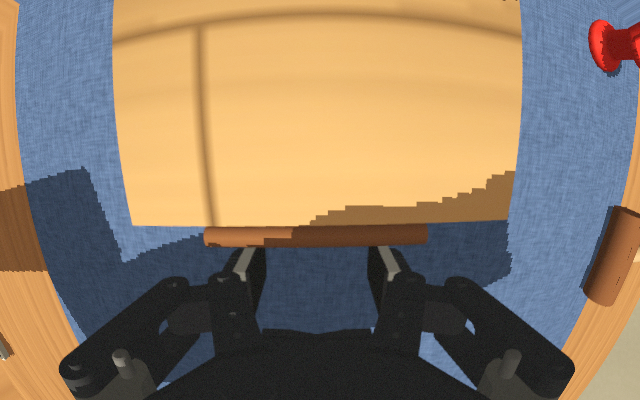

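The push stalled at about 10 N, and the near rail stands about 19–20 mm in front of the shelf face (y≈0.160 against ≈0.179). That means it is home. I'll back off and clear the arm.

Request:
move_arm --series '[[[0, -1, 0, 0, 0, 0, 0.6], [0, -1.5, 0, 0, 0, 0, 0.6], [0, -2.5, 0.5, 0, 0, 0, 0.6], [0, -1.5, 2.5, 0, 0, 0, 0.6], [0, -1, 3, 0, 0, 0, 0.6]]]'

```text
clock: 24.15
eef_pos: [0.5417, 0.0693, 0.0848]
tool_rot: [0.695, 0.718, -0.022, 0.016]
ft_force: [1.1, -0.6, -0.2]
grip_width: 0.0514
```

Request:
move_arm --series '[[[-1, -2, 3, 0, 0, 0, 0.6], [-2, -3, 2.5, 0, 0, 0, 0.6], [-2, -4, 1, 0, 0, 0, 0.6], [-2, -4, 0, 0, 0, 0, 0.6], [-1, -1, 0, 0, 0, 0, 0.6]]]'

```text
clock: 24.65
eef_pos: [0.4633, -0.076, 0.157]
tool_rot: [0.695, 0.719, -0.015, 0.019]
ft_force: [-0.1, 0.7, 0.2]
grip_width: 0.051
```

```bash
python3 - <<'E'
from h import *
o,W=look('w25'); 
im,d=save('t25','top');im2,_=save('s25','side')
cv2.imwrite('pics/t25c.png',cv2.resize(im[130:230,190:340,::-1],None,fx=5,fy=5,interpolation=cv2.INTER_CUBIC))
cv2.imwrite('pics/s25c.png',cv2.resize(im2[100:320,120:440,::-1],None,fx=2.4,fy=2.4,interpolation=cv2.INTER_CUBIC))
E
```

```text
t 24.65 p [ 0.4633 -0.076   0.157 ] rot [[-0.033, 0.999, 0.006], [0.998, 0.033, -0.049], [-0.049, 0.005, -0.999]] F [-0.1  0.7  0.2] w 0.051 q [-0.132  0.219 -0.224  1.115 -0.047  1.405]
tq [ 0.08 -0.02 -0.03]
```

View pics/t25c.png

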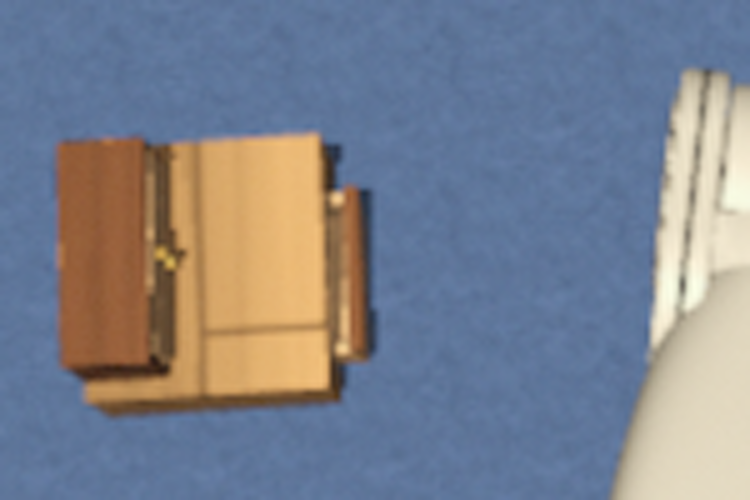

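View pics/s25c.png

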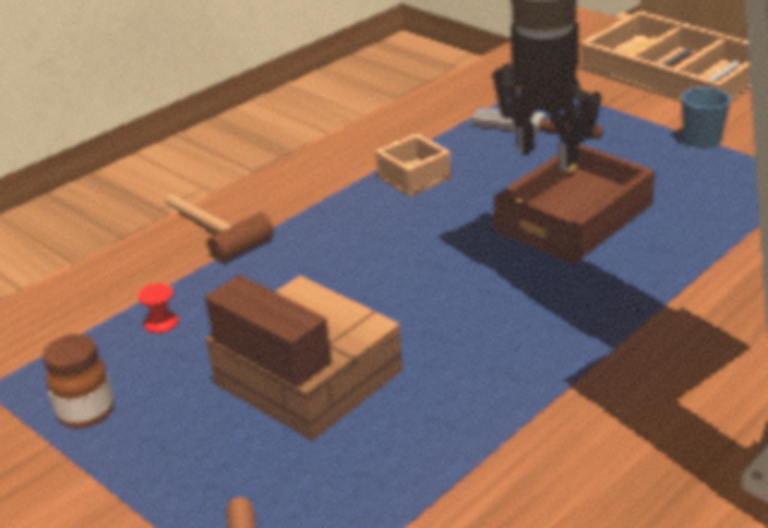

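View pics/w25.png

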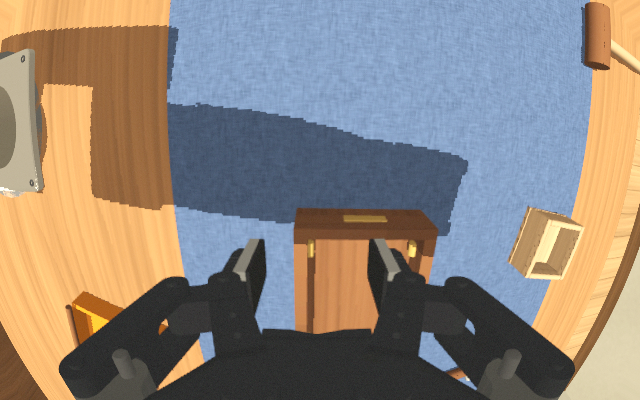

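View pics/t25.png

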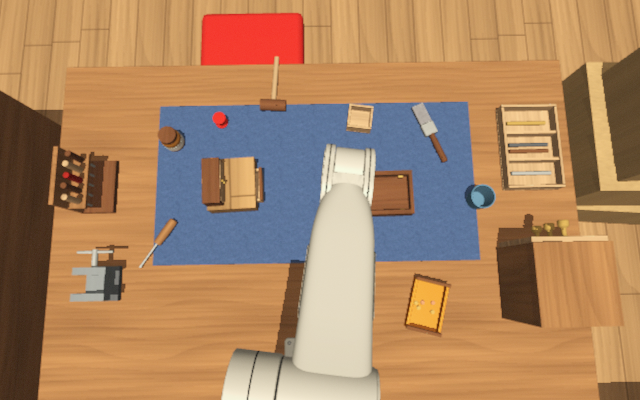

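```bash
python3 - <<'E'
from tv import *
im=cv2.imread('pics/t25.png')[:,:,::-1]
r=fl(edge(im,True,range(170,200),258,270,-1),.043,'near rail outer')
s=fl(edge(im,True,range(160,206),252,258,-1),.066,'shelf front')
n=np.array([-np.sin(np.radians(2.7)),np.cos(np.radians(2.7))])
print('out mm',(s[2:]-r[2:])@n*1000)
e=np.array([(190+357/5,130+200/5),(190+368/5,130+345/5)]);print(proj(e,.043)); e=np.array([(190+322/5,130+140/5),(190+335/5,130+385/5)]);print(proj(e,.066))
E
```

```text
near rail outer ang 2.07 pt [0.5308 0.1561] resid 0.61
shelf front ang 1.95 pt [0.5481 0.1768] resid 1.11
out mm 19.898274407747515
[[0.58525118 0.15996096 0.043     ]
 [0.49681453 0.15289454 0.043     ]]
[[0.61669162 0.17809408 0.066     ]
 [0.46966347 0.16924332 0.066     ]]
```

```bash
python3 - <<'E'
from h import *
st(); print(bot.job_done())
E
```

```text
t 24.8 p [ 0.4645 -0.0736  0.1566] rot [[-0.035, 0.999, 0.006], [0.998, 0.035, -0.047], [-0.047, 0.005, -0.999]] F [ 0.  -0.7  0.2] w 0.0511 q [-0.127  0.221 -0.223  1.115 -0.046  1.408]
the job is handed in; nothing more can be done
None
```

The fittings box is under the low shelf, home against the stop, and let go. I handed the job in at 24.8 s.

- **Freeing and lifting:** I freed the -y end, then the +y end, then lifted the box by the -y rail with a deep pinch. The estimated tip peaked at about 9° while freeing the first end and stayed at or below about 3° while I carried it.
- **Setting down and pushing:** I lowered it until the table took its weight, in front of the shelf, then let go and pushed it in with both fingers. At the stop it stalled at about 10 N, and I backed the arm off.

**Last checks**
- The near rail stands 19.9 mm in front of the shelf face; 20 mm is expected when it is fully home.
- The rail is parallel to the shelf front within about 0.1°.
- The lower box, the orange look-alike and the bystanders look unmoved in the last top picture. I compared these by eye only.
- My camera measurements of the shelf's middle line disagreed by about 3 mm. The box was within about 1 mm of the line I used as it reached the opening. It went in with only 1–2 N of push until the stop.
- The wrist sensor stayed well below its limit: the most I saw was about 16 N, while pulling the second end free.

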